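# Find the heavier counterweight on the balance and seat it in the keeper

### The arm

A 6-joint arm with a two-finger parallel gripper is mounted at the origin on a cart in front of the work surface, level with it; the furniture and walls round the work are solid. World frame = base frame: x ahead of the robot, y to its left, z up, the work surface at z = 0. Lengths are in mm, angles in rad, forces in N, time in s.
With the tool pointing down it reaches from about 350 to 1000 mm from the base axis. Payload 7.1 kg.
Tool frame: the origin (TCP) lies on the centre line of the jaws, within the pads' length; the fingertips stand 22 mm ahead of it and the grasp point (between the pads) lies 3 mm ahead of it; y points along the fingers, x is the direction in which the jaws open and shut, and the axes are right-handed (so a half turn about y gives the same grasp; the last joint's range is limited). The gripper opens to 85 mm and grips with 20 to 120 N. Pads are 22 mm wide; open, the fingers measure 114 mm over their backs; the gripper's body (76 mm by 85 mm) begins 54 mm behind the grasp point. The pads swing forward as they close: fully open they stand 13 mm farther back than shut.
Start: joints at [-1.208, 0.423, 1.63, -0, 1.089, -0.019], TCP at [232.886, -579.974, 253.319] pointing down, gripper open.
Joint ranges: [-3, 3], [-0.9, 2.11], [0.09, 2.58], [-1.31, 4.45], [0.11, 2.69], [-2.54, 2.54]. Speed limits (rad/s): [2.39, 2.39, 3.01, 3.14, 3.14, 3.14].

### API

Orientations are given as a rotation vector (axis times angle).
In Python, from rig import arm, eyes gives the robot as it stands.
- The arm moves only by the tool step_arm, never from a script. Its argument "plan" is one flat list of numbers, 7 for each row, row after row: the gripper command: -1 is shut, 1 is fully open, values between are in proportion, then the shift along the tool's x, y, z as a fraction of full scale, then the turn, a rotation vector about the tool's x, y, z as a fraction of full scale. In form: [gripper, tx, ty, tz, rx, ry, rz, gripper, tx, ty, tz, rx, ry, rz, ...]. A call has 1 to 12 rows; each row is the pose to reach, as a shift and turn from the pose commanded when the call began, along the tool's axes at that moment, turning the shorter way round; what a row does not reach only later rows make up. Full scale, the value 1, is 0.4 m for a shift and pi rad for a turn. A row lasts 1/8 s, in which the tool goes at most 62.5 mm and 10.7 degrees, less where a joint would pass 70% of its speed; a pose out of reach is approached as far as the arm can. A call with a number of a shift or a turn outside -1 to 1 is refused whole. A call with a gripper value outside its range is refused whole. The fingers move at their own pace and stop on an object; "squeeze" is the grip in N (left out, the last holds). Time passes only in rows, so rows that repeat a pose let the fingers close. It gives the time, the measured TCP pose, the force and the opening at its end, in the units of the state.
- arm.state(): the state, without advancing time (a new reading comes with each control period).
- eyes.read_camera(name): name is "side" or "top" or "wrist"; returns a dict with "img" (384x512x3 uint8, red, green, blue), "depth" (384x512 float32, mm along the optical axis (not along the pixel's ray), 0 where there is no reading), "mtx" (3x3 intrinsics, pixels), "dist" ([k1, k2, p1, p2, k3] as OpenCV has them; the pictures are not rectified), "rvec" (rotation vector, rad) and "tvec" (3), from world to camera coordinates, as OpenCV has them; the wrist camera has in their place "T_tool_cam" (4x4, takes a point from camera to tool coordinates, whose origin is the TCP and whose axes are the tool frame's). Camera axes: x right, y down, z forward; pixel columns grow to the right and rows downward; lengths in mm; the calibration is good to about 2 mm. A picture is of the moment at which its call begins: read the wrist's pose just before it.
- arm.sign_off(): hands the job in, once; it reports no verdict.
The state is a dict: "clock": time; "joints": joint angles; "joint_velocities": joint speeds; "joint_torque": joint torques, N m; "tcp_pos": TCP position; "tcp_rot": TCP orientation; "force": force on the tool from outside, world axes, zero at the start; "wrist_torque": the same for the moment, N m; "finger_gap": finger opening in mm.
Only numpy, scipy, OpenCV 4.12 (cv2) and the standard library are available. Lean on these libraries where they do the work, as an engineer would, in place of code of your own. Each camera call takes 0.05 s, during which the arm holds its last target.

### The job

Stand the two look-alike steel slugs on the balance, one in each cup, let go and wait to see which side drops. Put the slug that dropped into the bore of the keeper socket and press it in gently until its seat has gone fully down to the stop; leave the lighter slug standing in its cup on the balance, and do not disturb the other things on the bench.

Things in the scene. Friction and masses are not known exactly. Their poses are not given: they have to be found in the camera images.
- slug_1_center (a point): one of two look-alike turned steel slugs, 62 mm high: round body 30 mm across and 36 mm high (foot bevelled to 22 mm across over the lowest 4 mm), on it a knob 16 mm across and 26 mm high to grip. One is bored out and lighter; which one differs each time (90 to 250 g). Point: its centre, 31 mm above the underside, z along its axis. Stands upright on the bench at the start
- slug_2_center (a point): the same kind of slug as slug_1, with the same sizes, point and axes
- balance: small pivot balance, fixed on the bench: grey foot 110 x 150 mm, 12 mm thick, two upright cheeks 86 mm high with the pivot between them 75 mm above the bench, a thin pointer up to 106 mm. Origin at the centre of the foot's underside; its y axis points to the left end of the level beam, z up
- beam (a joint): tilt of the beam: 0 level, +0.09 rad left cup (+y of the balance) fully down, -0.09 rad right cup fully down. Turns freely, calmed by a damper: a full swing takes about 1 s, several when the slugs are nearly equal. Empty, it stands level; a single slug takes its side right down
- cup_left (a point): the point where a slug's centre is when it stands centred in the cup at the beam's left (+y) end; moves with the beam. The cup is shallow and round, 35 mm wide inside at its floor, its rim 5 mm above the floor; the floor lies 31 mm below this point. 100 mm from the pivot, rises or sinks 9 mm from level
- cup_right (a point): the point where a slug's centre is when it stands centred in the cup at the beam's right (-y) end; moves with the beam. The cup is shallow and round, 35 mm wide inside at its floor, its rim 5 mm above the floor; the floor lies 31 mm below this point. 100 mm from the pivot, rises or sinks 9 mm from level
- socket: keeper socket, fixed on the bench: aluminium block 70 x 70 mm, 54 mm high, with an upright round bore through its middle, and a 6 mm thick foot flange 116 mm long along y. A slug pressed home in it stands with 2 to 22 mm of its body out of the block. A push over 20 N damages it. Origin at the centre of its underside, z up
- socket_mouth (a point): centre of the bore's mouth, on the block's top face, 54 mm above the bench. The bore is 31.6 mm across with sharp walls and upright
- seat (a joint): how far the black seat in the bore is pressed down: 0 up (at the start), 0.008 m down on its stop. Friction holds it: it moves at about 5 to 6 N, stays where it is pushed and does not sink under a slug. At the start its top is 6 to 26 mm below the mouth (set anew each time, not given) and its stop is 8 mm deeper; at the stop the push rises well above 6 N
- spanner: bystander: flat open-ended spanner, 22 x 136 x 5 mm, lying on the bench; origin at the centre of its underside
- syringe: bystander: clear syringe, 26 x 138 x 18 mm, lying on the bench; origin at the centre of its underside
- petri_dish_1: bystander: closed petri dish, 56 mm across, 13 mm high; origin at the centre of its underside
- screw_jar: bystander: white jar, 47 mm across, 58 mm high; origin at the centre of its underside
Not all that is in view belongs to the job. Leave any brown or red look-alike of the part that bears slug_1_center alone.

How it is judged (in metres and radians):
On the way:
1. both slugs stand in the cups, one in each, let go, and the beam has dropped to one side and come to rest (((distance between slug_1_center and cup_left below 0.009 m and distance between slug_2_center and cup_right below 0.009 m) or (distance between slug_1_center and cup_right below 0.009 m and distance between slug_2_center and cup_left below 0.009 m)) and contact force between the fingers and slug_1 below 0.05 N and contact force between the fingers and slug_2 below 0.05 N and (value of joint beam above 0.03 rad or value of joint beam below -0.03 rad) and velocity of joint beam between -0.02 and 0.02 rad/s), for 0.3 s.
At the end, for the whole second after the job is handed in: the heavier slug (if the two differ by less than 6 % either will do) stands upright (within 0.12 rad) in the socket's bore within 4 mm of its axis, with the seat pressed down at least 7 of its 8 mm; the lighter slug stands in a cup of the balance within 9 mm of its place; both let go and at rest (((horizontal distance between slug_1_center and socket_mouth below 0.004 m and angle between slug_1_center's own z axis and vertical below 0.12 rad and (distance between slug_2_center and cup_left below 0.009 m or distance between slug_2_center and cup_right below 0.009 m) and contact force between slug_1 and anything else above 1.568 N) or (horizontal distance between slug_2_center and socket_mouth below 0.004 m and angle between slug_2_center's own z axis and vertical below 0.12 rad and (distance between slug_1_center and cup_left below 0.009 m or distance between slug_1_center and cup_right below 0.009 m) and contact force between slug_1 and anything else below 1.768 N)) and value of joint seat above 0.007 m and contact force between the fingers and slug_1 below 0.05 N and contact force between the fingers and slug_2 below 0.05 N and linear speed of each of slug_1, slug_2 below 0.02 m/s); the robot touches nothing.
It fails at once if a slug was pressed against the socket with more than 20 N (contact force between any of slug_1, slug_2 and socket above 20 N).
It fails at once if the robot itself pushed on the seat or the socket with more than 20 N (contact force between any of the fingers, the arm and socket above 20 N).
It fails at once if a slug or the robot was pressed on the balance with more than 20 N (contact force between any of slug_1, slug_2, the fingers, the arm and balance above 20 N).
It fails at once if the spanner, the syringe, the petri dish or the screw jar was shifted by more than 30 mm (distance of any of spanner, syringe, petri_dish_1, screw_jar from where it was at the start of the episode above 0.03 m).
It also fails if it takes over 72 s, if anything falls off the work surface, if the arm or the gripper's body presses on something with over 40 N, if the wrist force passes 120 N, or if a joint passes its speed limit or range.

## Working session

There is one attempt and no reset: what is moved stays moved. The work goes in short steps, Python scripts to look and compute and a tool call to move; the robot and the scene stay as the last step left them, time stands still between calls to the robot, and variables do not carry over. Pictures are saved under pics/ and viewed, and the job is handed in when it is done.

Besides the shell and the picture viewer there is one more tool, called after "Request:" as a command line: name --argument value ..., lists and objects as JSON in quotes. step_arm: Moves the arm, as the interface text tells. Its arguments: {"type":"object","properties":{"plan":{"type":"array"},"squeeze":{"type":"number"}},"required":["plan"]}

```bash
ls; mkdir -p pics; python3 - <<'E'
from rig import arm, eyes
import cv2,numpy as np
for n in ["side","top"]:
    c=eyes.read_camera(n)
    cv2.imwrite(f"pics/{n}0.png",cv2.resize(c["img"][:,:,::-1],None,fx=1.5,fy=1.5))
    np.savez(f"{n}0.npz",**c)
    R=cv2.Rodrigues(c["rvec"])[0]; print(n,(-R.T@c["tvec"].reshape(3)).round(),c["mtx"].round(1).tolist(),R[2].round(2), c["dist"])
print(arm.state())
E
```

```text
pics
side [-288. -382.  664.] [[395.4, 0.0, 256.9], [0.0, 395.4, 191.5], [0.0, 0.0, 1.0]] [ 0.78  0.36 -0.51] [-0.02461869  0.          0.          0.          0.        ]
top [ 343.  -15. 1213.] [[428.0, 0.0, 248.4], [0.0, 428.0, 193.6], [0.0, 0.0, 1.0]] [ 0.21  0.01 -0.98] [0.00168793 0.         0.         0.         0.        ]
{'clock': 0.1, 'joints': array([-1.20798094e+00,  4.23796355e-01,  1.63062571e+00, -2.17468524e-05,
        1.08859598e+00, -1.90062957e-02]), 'joint_velocities': array([ 1.71659518e-03, -3.21386211e-03, -3.62149361e-03, -1.01596977e-03,
       -1.68960889e-05, -1.20501236e-03]), 'joint_torque': array([ 8.97575092e-05, -5.58426011e+01, -2.82443297e+01,  1.38458435e-05,
        3.02978493e-03, -4.29540819e-05]), 'tcp_pos': array([ 232.72993534, -579.54469277,  252.59869187]), 'tcp_rot': array([-1.36516201,  0.92435933, -0.92241958]), 'force': array([-0.41832268, -0.2714359 , -0.5134828 ]), 'wrist_torque': array([-0.00386783,  0.01115239, -0.00363773]), 'finger_gap': 85.36108542668316}
```

View pics/side0.png

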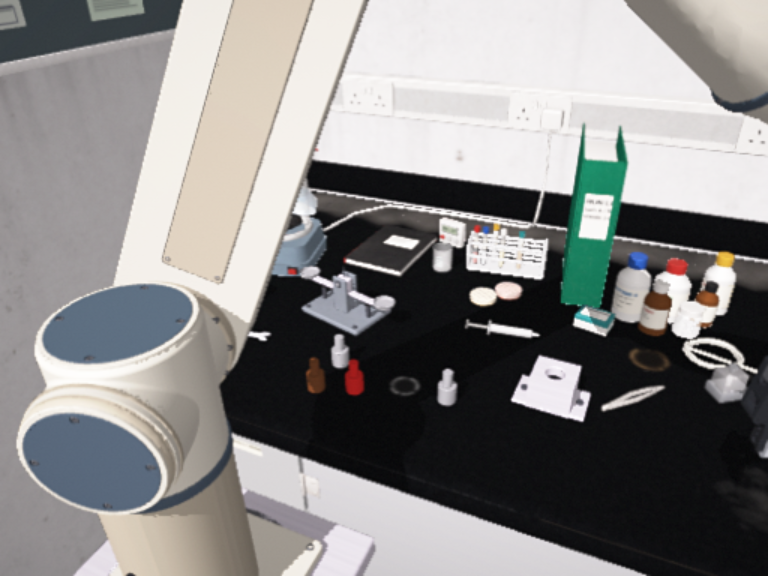

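View pics/top0.png

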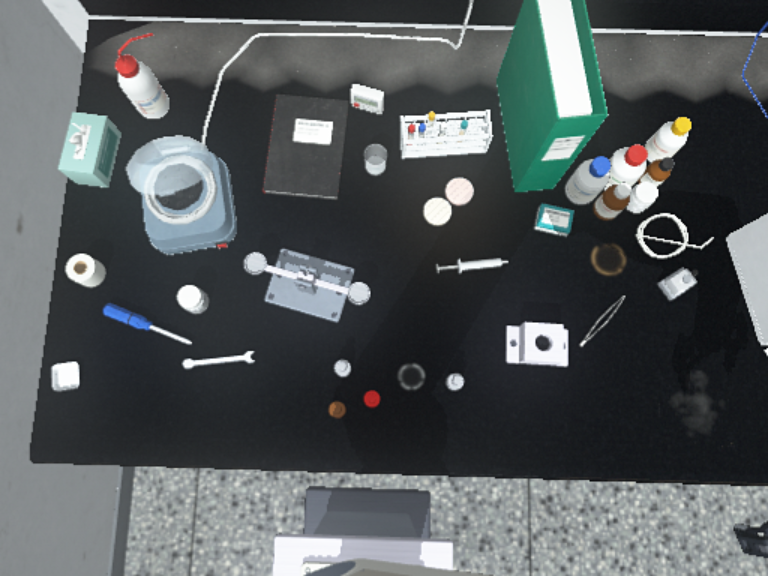

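```bash
python3 - <<'E'
import cv2,numpy as np
c=dict(np.load("top0.npz")); s=dict(np.load("side0.npz"))
def cr(c,x0,y0,x1,y1,f,n): cv2.imwrite(n,cv2.resize(c["img"][y0:y1,x0:x1,::-1],None,fx=f,fy=f,interpolation=cv2.INTER_CUBIC))
cr(c,100,60,360,250,3,"pics/topc.png")
cr(s,150,100,420,300,2.9,"pics/sidec.png")
E
```

```text
(no output)
```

View pics/topc.png

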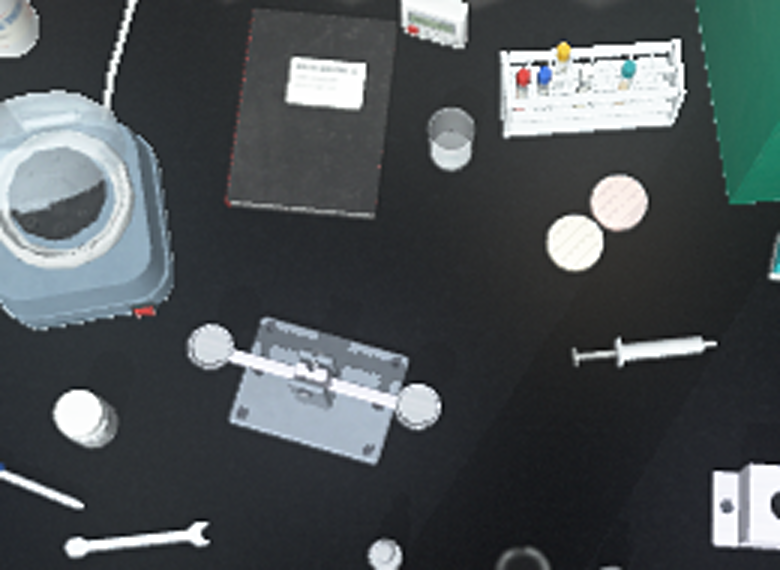

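View pics/sidec.png

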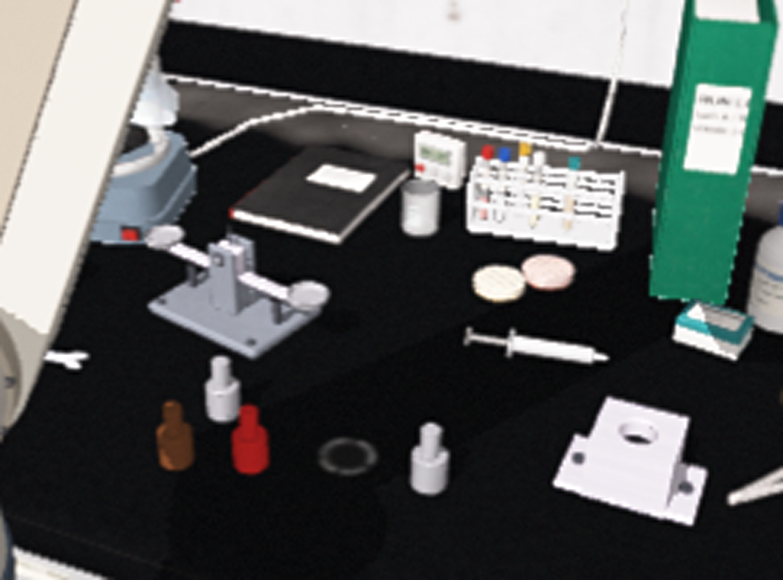

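```bash
cat > h.py <<'E'
import numpy as np,cv2
def ray(c,u,v,z):
    n=cv2.undistortPoints(np.array([[[u,v]]],float),c["mtx"],c["dist"])[0,0]
    R=cv2.Rodrigues(c["rvec"])[0];o=-R.T@c["tvec"].reshape(3);d=R.T@np.array([n[0],n[1],1.])
    return o+d*(z-o[2])/d[2]
def proj(c,P): return cv2.projectPoints(np.array(P,float).reshape(-1,1,3),c["rvec"],c["tvec"],c["mtx"],c["dist"])[0][:,0]
def cloud(c):
    h,w=c["depth"].shape;v,u=np.mgrid[:h,:w].astype(float)
    n=cv2.undistortPoints(np.stack([u,v],-1).reshape(-1,1,2),c["mtx"],c["dist"])[:,0]
    d=c["depth"].reshape(-1,1);P=np.hstack([n*d,d]);R=cv2.Rodrigues(c["rvec"])[0]
    return ((P-c["tvec"].reshape(1,3))@R).reshape(h,w,3)
def crop(c,x0,y0,x1,y1,f,n): cv2.imwrite(n,cv2.resize(c["img"][y0:y1,x0:x1,::-1],None,fx=f,fy=f,interpolation=cv2.INTER_CUBIC))
E
python3 - <<'E'
from h import *
t=dict(np.load("top0.npz")); s=dict(np.load("side0.npz"))
crop(t,150,160,270,260,6,"pics/tA.png")
crop(t,290,200,400,270,7,"pics/tB.png")
crop(s,190,165,290,275,5,"pics/sA.png")
crop(s,280,225,410,285,6,"pics/sB.png")
for n,u,v,z in [("s1",228,245.3,62),("s2",303.5,254,62),("cupA",170,175.3,66),("cupB",239.3,195,66),("bore",362,228.7,54)]:
    print(n,ray(t,u,v,z).round(1))
C=cloud(t)
for n,u,v in [("s1",228,245),("s2",303,254),("cupA",170,175),("cupB",239,195),("blk",350,222)]:
    print(n,C[v-1:v+2,u-1:u+2].reshape(-1,3).mean(0).round(1))
E
```

```text
s1 [445.9  46.   62. ]
s2 [ 429.  -156.4   62. ]
cupA [633.5 214.3  66. ]
cupB [583.8  20.5  66. ]
bore [ 502.9 -316.1   54. ]
s1 [446.8  46.1  61.2]
s2 [ 429.  -155.2   61.4]
cupA [636.5 215.9  57.9]
cupB [585.4  21.6  58.2]
blk [ 520.5 -284.1   52.9]
```

View pics/tA.png

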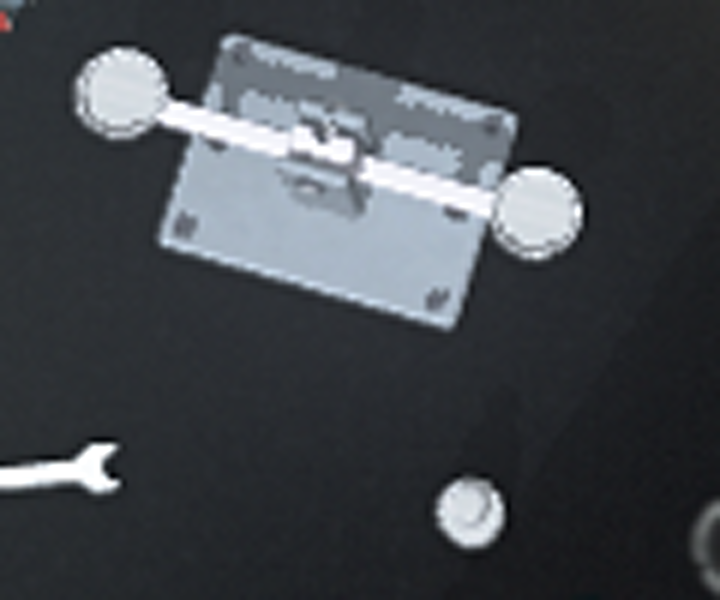

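View pics/tB.png

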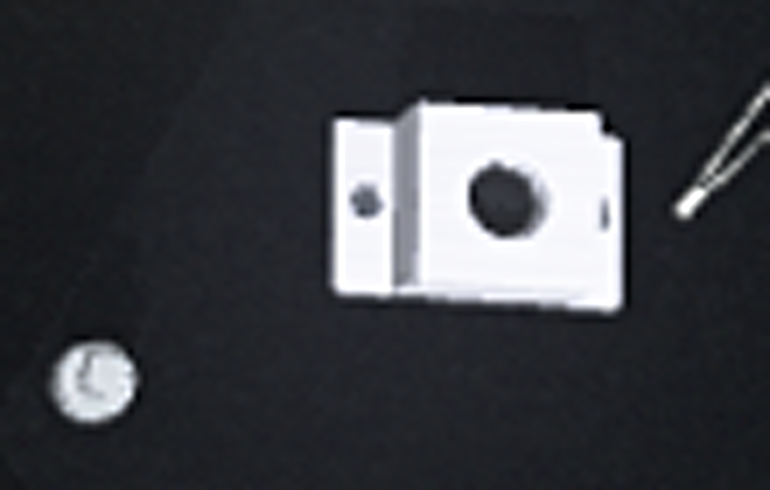

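View pics/sA.png

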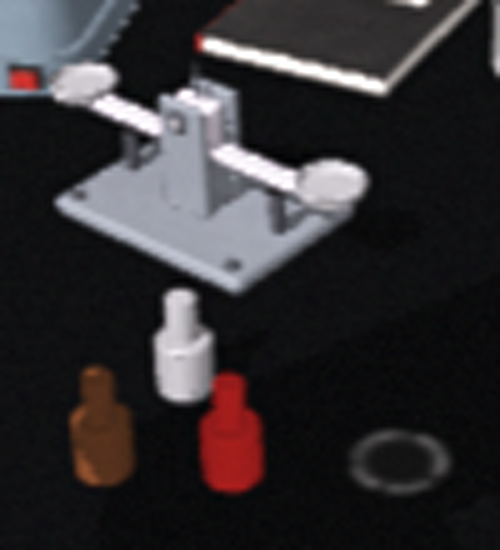

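View pics/sB.png

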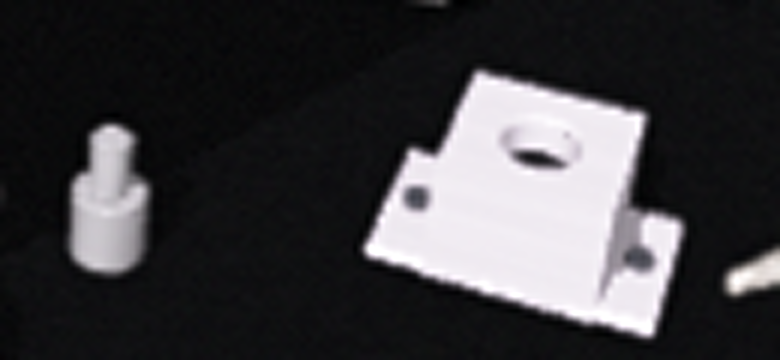

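```bash
cat >> h.py <<'E'
from scipy.spatial.transform import Rotation as Ro
def plan(st,target,yaw,tilt=None):
    "target pos mm, yaw of tool x in world xy (rad), tool y down; returns fractions"
    R0=Ro.from_rotvec(st["tcp_rot"]); R1=des(yaw)
    if tilt is not None: R1=Ro.from_rotvec(tilt)*R1
    s=R0.inv().apply(np.array(target)-st["tcp_pos"])/400
    r=(R0.inv()*R1).as_rotvec()/np.pi
    return s.round(4),r.round(4)
def des(yaw):
    x=np.array([np.cos(yaw),np.sin(yaw),0]);y=np.array([0,0,-1.]);z=np.cross(x,y)
    return Ro.from_matrix(np.stack([x,y,z],1))
E
python3 - <<'E'
from h import *
from rig import arm
st=arm.state();M=Ro.from_rotvec(st["tcp_rot"]).as_matrix();print(M.round(3))
t=dict(np.load("top0.npz"))
print(ray(t,372/1.5,398/1.5,62).round(),ray(t,337/1.5,409/1.5,62).round())
for yaw in (np.radians(-14.7),np.radians(-14.7)+np.pi,np.radians(75.3),np.radians(75.3)-np.pi): print(yaw,plan(st,[429,-156,200],yaw))
E
```

```text
[[ 0.373 -0.001  0.928]
 [-0.928  0.001  0.373]
 [-0.001 -1.     0.   ]]
[395.  -9.  62.] [373.  52.  62.]
-0.2565634000431664 (array([-0.7996,  0.1326,  0.8499]), array([-2.000e-04, -2.968e-01, -4.000e-04]))
2.8850292535466266 (array([-0.7996,  0.1326,  0.8499]), array([ 5.000e-04,  7.032e-01, -3.000e-04]))
1.31423292675173 (array([-0.7996,  0.1326,  0.8499]), array([-6.000e-04, -7.968e-01, -2.000e-04]))
-1.827359726838063 (array([-0.7996,  0.1326,  0.8499]), array([ 1.000e-04,  2.032e-01, -4.000e-04]))
```

Request:
step_arm --plan '[0,-0.8,0.12,0.85,0,-0.2968,0,0,-0.8,0.12,0.85,0,-0.2968,0,0,-0.8,0.12,0.85,0,-0.2968,0,0,-0.8,0.12,0.85,0,-0.2968,0,0,-0.8,0.12,0.85,0,-0.2968,0,0,-0.8,0.12,0.85,0,-0.2968,0,0,-0.8,0.12,0.85,0,-0.2968,0,0,-0.8,0.12,0.85,0,-0.2968,0,0,-0.8,0.12,0.85,0,-0.2968,0,0,-0.8,0.12,0.85,0,-0.2968,0]' --squeeze 40

```text
clock: 1.35
tcp_pos: [429.0, -156.5, 205.2]
tcp_rot: [-1.562, 0.201, -0.201]
force: [0.9, 0.0, 1.2]
finger_gap: 42.8
```

```bash
cat >> h.py <<'E'
def wrist(name):
    from rig import arm,eyes
    st=arm.state();c=eyes.read_camera("wrist")
    T=np.eye(4);T[:3,:3]=Ro.from_rotvec(st["tcp_rot"]).as_matrix();T[:3,3]=st["tcp_pos"]
    W=np.linalg.inv(T@c["T_tool_cam"]);c["rvec"]=cv2.Rodrigues(W[:3,:3])[0];c["tvec"]=W[:3,3]
    np.savez(name+".npz",**c);cv2.imwrite(f"pics/{name}.png",cv2.resize(c["img"][:,:,::-1],None,fx=1.5,fy=1.5))
    return st,c
E
python3 - <<'E'
from h import *
st,c=wrist("w1");print(st["clock"],st["tcp_pos"],st["force"],st["finger_gap"]);print(c["T_tool_cam"].round(2))
print(proj(c,[[429,-156,62]]))
E
```

```text
1.35 [ 428.97672193 -156.53551965  205.22155382] [0.88593174 0.00443848 1.23302731] 42.76830234395129
[[   1.      0.      0.     -0.39]
 [  -0.     -0.31    0.95 -121.46]
 [   0.     -0.95   -0.31   76.34]
 [   0.      0.      0.      1.  ]]
[[256.47328131 181.04405945]]
```

View pics/w1.png

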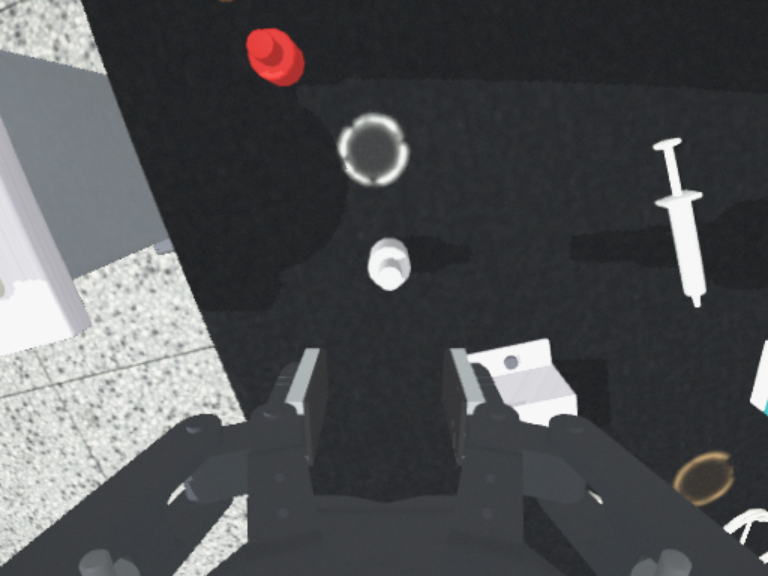

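```bash
python3 - <<'E'
from h import *
c=dict(np.load("w1.npz"))
crop(c,235,150,285,200,12,"pics/w1c.png")
E
```

```text
(no output)
```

View pics/w1c.png

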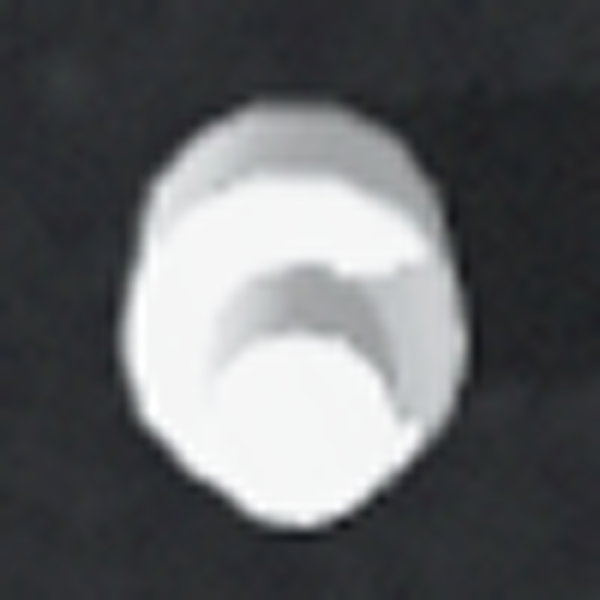

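```bash
python3 - <<'E'
from h import *
from rig import arm
c=dict(np.load("w1.npz"))
p=ray(c,259.8,185.2,62);print(p)
st=arm.state()
print(plan(st,[p[0],p[1],62],np.radians(-14.7)))
E
```

```text
[ 431.05247293 -160.84495916   62.        ]
(array([ 0.0077,  0.3583, -0.0081]), array([ 0.0001, -0.0002, -0.    ]))
```

Request:
step_arm --plan '[0,0.008,0.16,-0.008,0,0,0,0,0.008,0.25,-0.008,0,0,0,0,0.008,0.34,-0.008,0,0,0,0,0.008,0.36,-0.008,0,0,0,0,0.008,0.36,-0.008,0,0,0]'

```text
clock: 2.02
tcp_pos: [431.3, -160.9, 61.5]
tcp_rot: [-1.561, 0.203, -0.202]
force: [0.2, 0.2, 0.3]
finger_gap: 42.7
```

```bash
python3 - <<'E'
from h import *
st,c=wrist("w2");print(st["clock"],st["tcp_pos"],st["force"],st["finger_gap"])
crop(c,180,200,340,320,5,"pics/w2c.png")
E
```

```text
2.025 [ 431.31030939 -160.91026502   61.49481894] [0.15491234 0.17128318 0.33632872] 42.722988686606286
```

View pics/w2c.png

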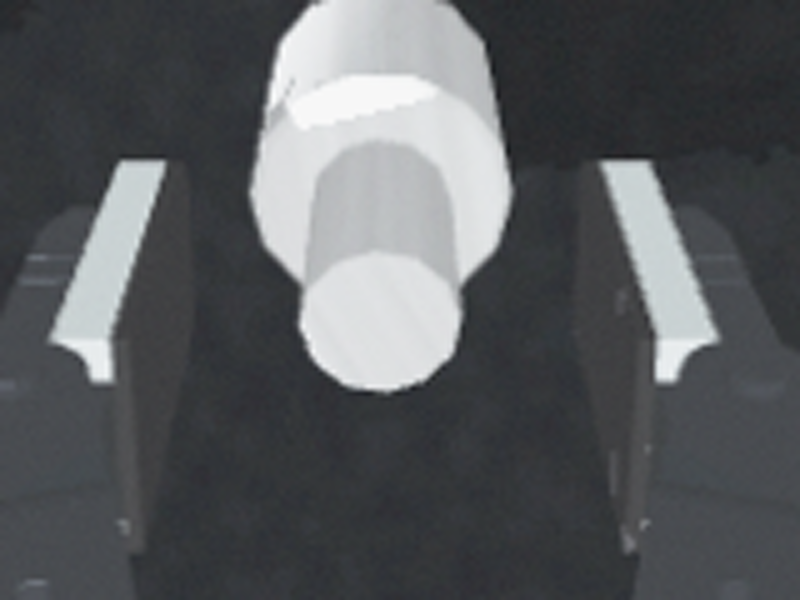

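```bash
python3 - <<'E'
from h import *
c=dict(np.load("w2.npz"))
print(ray(c,256.1,263.9,62), proj(c,[[431.3,-160.9,61.5]]))
E
```

```text
[ 430.90942197 -160.9224904    62.        ] [[256.86431605 263.12406131]]
```

Well centred. Close and lift.

Request:
step_arm --plan '[-1,0,0,0,0,0,0,-1,0,0,0,0,0,0,-1,0,0,0,0,0,0,-1,0,0,0,0,0,0,-1,0,0,0,0,0,0,-1,0,-0.3,0,0,0,0,-1,0,-0.3,0,0,0,0,-1,0,-0.3,0,0,0,0,-1,0,-0.3,0,0,0,0]'

```text
clock: 3.2
tcp_pos: [431.1, -160.0, 181.3]
tcp_rot: [-1.562, 0.201, -0.202]
force: [0.7, -0.9, -1.1]
finger_gap: 14.5
```

```bash
python3 - <<'E'
from h import *
st,c=wrist("w3");print(st["clock"],st["tcp_pos"],st["force"],st["finger_gap"])
crop(c,180,200,340,320,5,"pics/w3c.png")
x=np.array([635.5,215.5]);
print(plan(st,[633,215.5,182],np.radians(-14.7)))
print(plan(st,[585,21,182],np.radians(-14.7)))
E
```

```text
3.2 [ 431.0690734  -160.01810494  181.32836096] [ 0.72914088 -0.86856356 -1.1068565 ] 14.460669403672716
(array([ 0.2502, -0.0017,  1.0361]), array([0.    , 0.0001, 0.0001]))
(array([ 0.2575, -0.0016,  0.5353]), array([0.    , 0.0001, 0.0001]))
```

View pics/w3c.png

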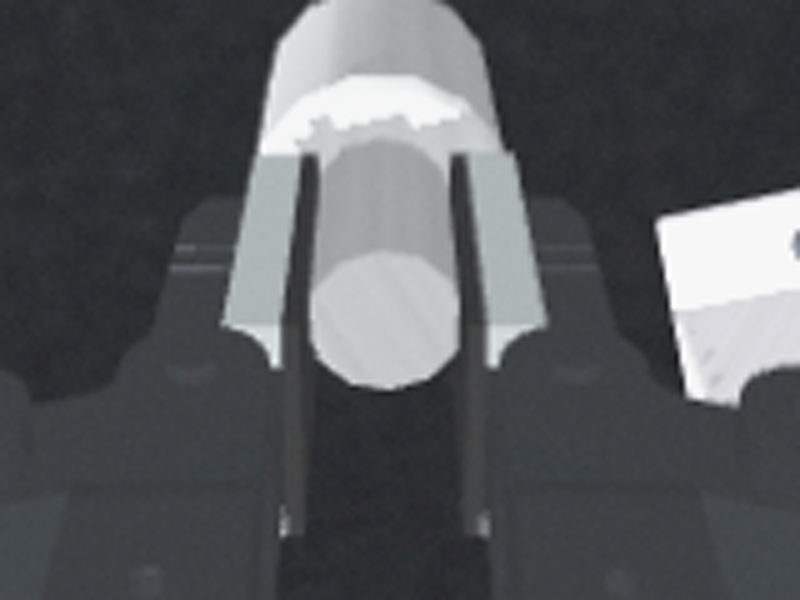

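Request:
step_arm --plan '[-1,0.2575,-0.15,0.39,0,0,0,-1,0.2575,-0.15,0.39,0,0,0,-1,0.2575,-0.15,0.39,0,0,0,-1,0.2575,-0.15,0.39,0,0,0,-1,0.2575,-0.15,0.39,0,0,0]'

```text
clock: 3.88
tcp_pos: [569.7, -35.1, 239.3]
tcp_rot: [-1.562, 0.203, -0.197]
force: [-0.2, 0.2, -2.2]
finger_gap: 14.6
```

```bash
python3 - <<'E'
from h import *
st,c=wrist("w4");print(st["clock"],st["tcp_pos"],st["force"],st["joint_velocities"].max())
print(proj(c,[[585,21,60],[635.5,215.5,60]]))
E
```

```text
3.875 [569.67850008 -35.07311659 239.30236235] [-0.17510568  0.15143289 -2.19428773] 0.03129842830982869
[[ 257.83663805  117.12684595]
 [ 257.94063906 -109.25515684]]
```

View pics/w4.png

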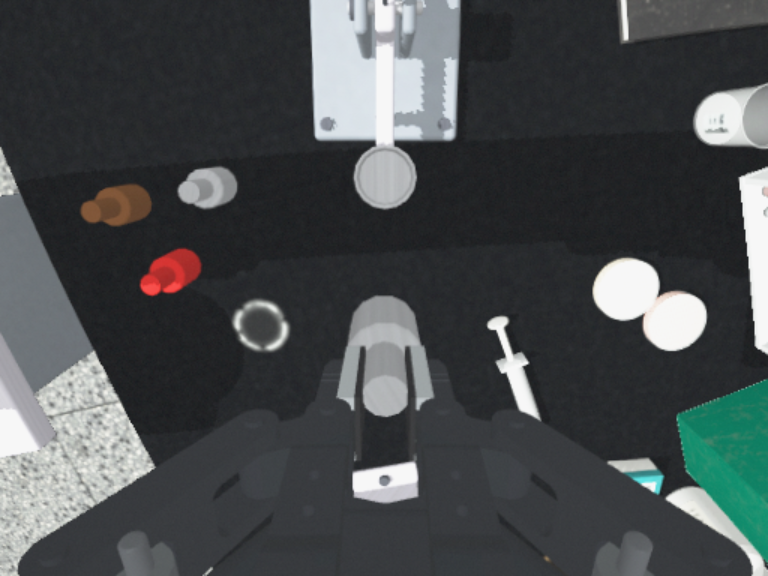

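```bash
python3 - <<'E'
from h import *
from rig import arm
c=dict(np.load("w4.npz"))
crop(c,225,85,290,150,9,"pics/w4c.png")
C=cloud(c)
print(C[114:121,254:261].reshape(-1,3).mean(0), C[114:121,254:261,2].round(1)[::3])
print("beam",C[70:95:8,252:262,2].round(0))
print("knob1",C[125,134], "bench",C[200,200])
for z in (58,63): print(ray(c,256.7,117.5,z), ray(dict(np.load("top0.npz")),239.2,195.1,z),ray(dict(np.load("top0.npz")),170,175.3,z))
E
```

```text
[584.18395757  21.27465692  58.94774157] [[58.1 58.6 58.4 59.5 57.9 59.  60.4]
 [59.6 59.1 58.3 58.3 58.8 59.3 59. ]
 [58.5 58.6 59.7 59.7 58.1 58.6 59.5]]
beam [[55. 55. 56. 56. 55. 57. 56. 55. 56. 55.]
 [57. 56. 56. 56. 56. 56. 57. 57. 55. 57.]
 [56. 57. 56. 56. 56. 56. 55. 55. 57. 56.]
 [56. 56. 56. 57. 57. 55. 57. 56. 56. 56.]]
knob1 [456.87024015  46.81352245  57.50791716] bench [482.47723923 -67.26064817   1.51234365]
[583.74531164  20.81094017  58.        ] [585.14211552  21.02324017  58.        ] [635.56817748 215.84983021  58.        ]
[583.83247999  21.10941562  63.        ] [584.09483677  20.8679782   63.        ] [634.30267085 214.85142101  63.        ]
```

View pics/w4c.png

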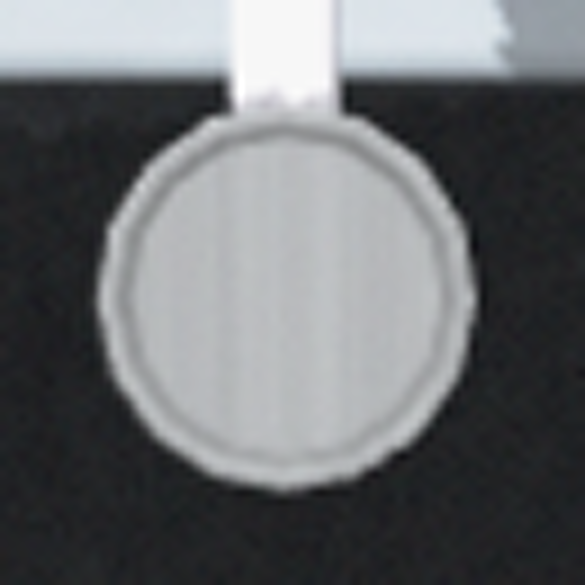

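```bash
python3 - <<'E'
from h import *
from rig import arm
st=arm.state();print(plan(st,[584.3,22,123],np.radians(-14.7)))
E
```

```text
(array([0.0016, 0.2905, 0.1494]), array([ 0.0003,  0.0001, -0.0013]))
```

Request:
step_arm --plan '[-1,0.0016,0.15,0.149,0,0,0,-1,0.0016,0.25,0.149,0,0,0,-1,0.0016,0.285,0.149,0,0,0,-1,0.0016,0.295,0.149,0,0,0,-1,0.0016,0.305,0.149,0,0,0,-1,0.0016,0.315,0.149,0,0,0,-1,0.0016,0.315,0.149,0,0,0,-1,0.0016,0.315,0.149,0,0,0]'

```text
clock: 4.92
tcp_pos: [586.7, 21.9, 115.9]
tcp_rot: [-1.561, 0.201, -0.202]
force: [0.4, -0.2, -1.4]
finger_gap: 14.4
```

```bash
python3 - <<'E'
from h import *
st,c=wrist("w5");print(st["clock"],st["tcp_pos"],st["force"],st["joint_velocities"].max())
crop(c,180,100,340,300,3,"pics/w5c.png")
E
```

```text
4.925 [586.70658925  21.92546605 115.90156031] [ 0.38099821 -0.23610415 -1.44059271] 0.005503781379327137
```

View pics/w5c.png

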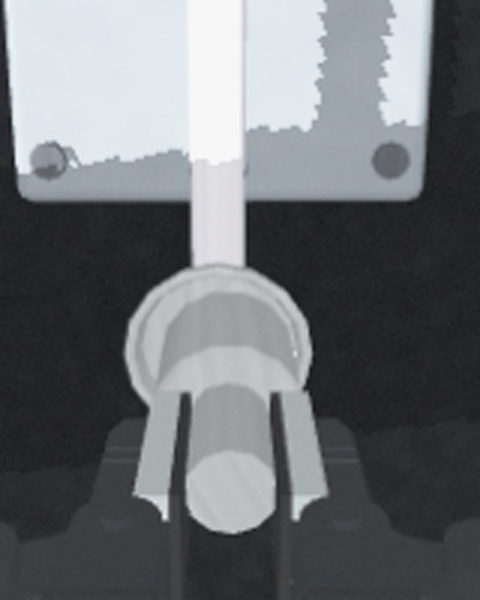

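Request:
step_arm --plan '[-1,-0.003,-0.012,0,0,0,0,-1,-0.0065,-0.012,0,0,0,0,-1,-0.0065,0,0,0,0,0,-1,-0.0065,0.006,0,0,0,0,-1,-0.0065,0.006,0,0,0,0]'

```text
clock: 5.6
tcp_pos: [583.8, 22.7, 112.6]
tcp_rot: [-1.561, 0.202, -0.201]
force: [1.1, -0.5, -1.6]
finger_gap: 14.4
```

```bash
python3 - <<'E'
from h import *
st,c=wrist("w6");print(st["clock"],st["tcp_pos"],st["force"],st["joint_velocities"].max())
crop(c,180,100,340,300,3,"pics/w6c.png")
from rig import eyes
c=eyes.read_camera("side");crop(c,190,150,290,230,6,"pics/s6.png")
E
```

```text
5.6 [583.75774889  22.67840267 112.55225886] [ 1.05656708 -0.51588969 -1.64938499] 0.0049126072040082186
```

View pics/w6c.png

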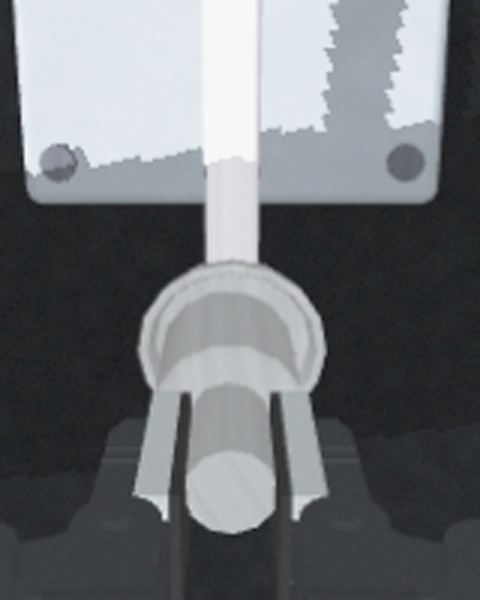

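View pics/s6.png

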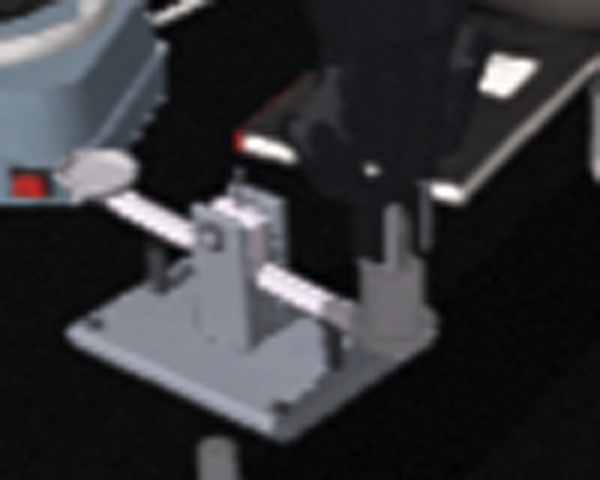

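Request:
step_arm --plan '[-0.3,0,0,0,0,0,0,0,0,0,0,0,0,0,0,0,0,0,0,0,0,0,0,0,0,0,0,0,0,0,-0.15,0,0,0,0,0,0,-0.25,0,0,0,0,0,0,-0.25,0,0,0,0,0]'

```text
$.plan: bad value
```

```bash
python3 - <<'E'
from h import *
st,c=wrist("w7");print(st["clock"],st["tcp_pos"],st["force"],st["finger_gap"])
print(plan(st,[447,47.5,205],np.radians(-14.7)))
crop(c,180,40,340,300,3,"pics/w7c.png")
E
```

```text
5.7 [583.81825755  22.65341643 112.73023839] [-0.79096374 -0.20643366 -1.73081818] 14.164071608970612
(array([-0.3467, -0.2305, -0.0268]), array([ 0.    , -0.    , -0.0001]))
```

View pics/w7c.png

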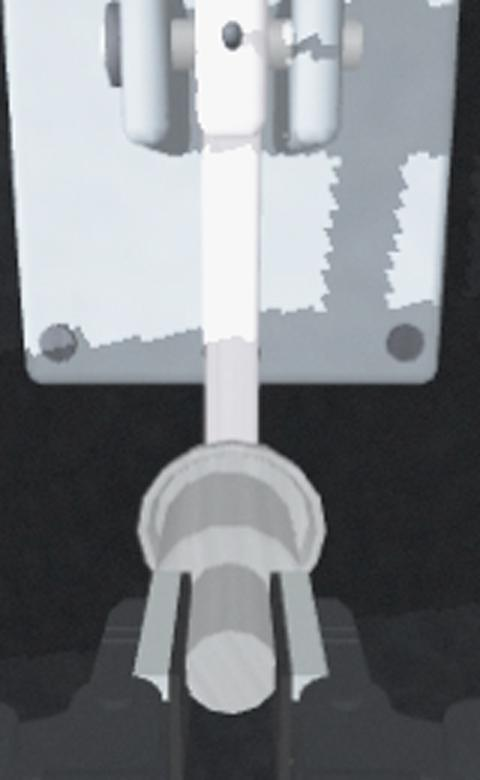

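Request:
step_arm --plan '[-0.3,0,0,0,0,0,0,0,0,0,0,0,0,0,0,0,0,0,0,0,0,0,0,0,0,0,0,0,0,0,-0.12,0,0,0,0,0,0,-0.25,0,0,0,0,0,0,-0.25,0,0,0,0]'

```text
clock: 6.62
tcp_pos: [586.6, 22.7, 217.3]
tcp_rot: [-1.56, 0.195, -0.208]
force: [0.5, -0.7, -0.4]
finger_gap: 42.9
```

```bash
python3 - <<'E'
from h import *
st,c=wrist("w7");print(st["clock"],st["tcp_pos"],st["force"],st["finger_gap"])
print(plan(st,[447,47.5,205],np.radians(-14.7)))
crop(c,180,40,340,300,3,"pics/w7c.png")
E
```

```text
6.625 [586.6357164   22.73303177 217.34769899] [ 0.53980979 -0.7291472  -0.44487411] 42.90954351066554
(array([-0.3536,  0.0279, -0.0288]), array([-0.0007,  0.    ,  0.0026]))
```

View pics/w7c.png

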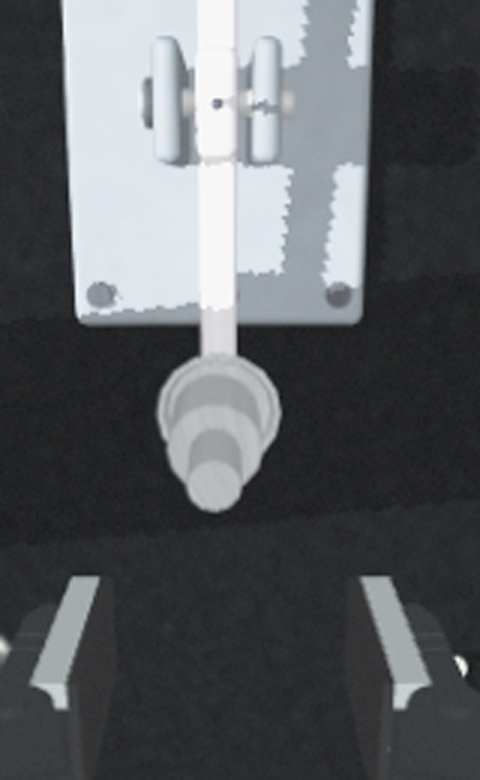

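Request:
step_arm --plan '[0,-0.35,0.025,-0.029,0,0,0,0,-0.35,0.025,-0.029,0,0,0,0,-0.35,0.025,-0.029,0,0,0,0,-0.35,0.025,-0.029,0,0,0,0,-0.35,0.025,-0.029,0,0,0]'

```text
clock: 7.3
tcp_pos: [447.4, 46.9, 203.1]
tcp_rot: [-1.561, 0.2, -0.203]
force: [1.2, -0.1, 0.0]
finger_gap: 42.8
```

```bash
python3 - <<'E'
from h import *
st,c=wrist("w8");print(st["clock"],st["tcp_pos"],st["force"],st["finger_gap"],abs(st["joint_velocities"]).max())
print(proj(c,[[446,47,62]]))
crop(c,225,150,285,200,12,"pics/w8c.png")
E
```

```text
7.3 [447.41171403  46.91950555 203.0890793 ] [ 1.24360834 -0.11476367  0.01751079] 42.834286769280126 0.007006283250973478
[[254.85305608 182.56233369]]
```

View pics/w8c.png

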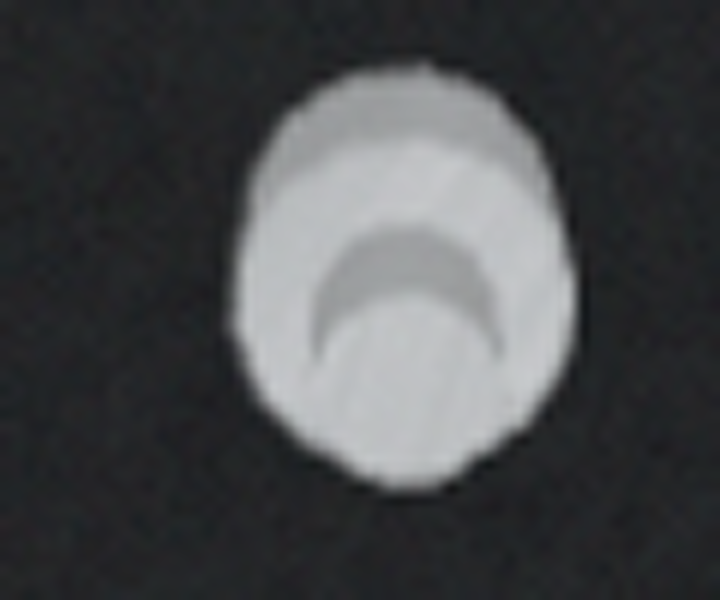

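Knob top centre at crop (407,390) → px (258.5,182.1).

```bash
python3 - <<'E'
from h import *
from rig import arm
c=dict(np.load("w8.npz"))
p=ray(c,258.5,182.1,62);print(p)
print(plan(arm.state(),[p[0],p[1],61.5],np.radians(-14.7)))
E
```

```text
[449.48116762  46.56121275  62.        ]
(array([0.0047, 0.3539, 0.0004]), array([-0.0001, -0.0001,  0.0004]))
```

Request:
step_arm --plan '[0,0.005,0.15,0,0,0,0,0,0.005,0.25,0,0,0,0,0,0.005,0.34,0,0,0,0,0,0.005,0.353,0,0,0,0,0,0.005,0.353,0,0,0,0,0,0.005,0.353,0,0,0,0]'

```text
clock: 8.1
tcp_pos: [448.7, 46.5, 62.9]
tcp_rot: [-1.561, 0.2, -0.203]
force: [0.3, -0.8, -0.5]
finger_gap: 42.8
```

```bash
python3 - <<'E'
from h import *
st,c=wrist("w9");print(st["clock"],st["tcp_pos"],st["force"],st["finger_gap"])
crop(c,180,200,340,320,5,"pics/w9c.png")
E
```

```text
8.1 [448.73360933  46.50971189  62.91069559] [ 0.29158126 -0.81447522 -0.46161577] 42.80759816270986
```

View pics/w9c.png

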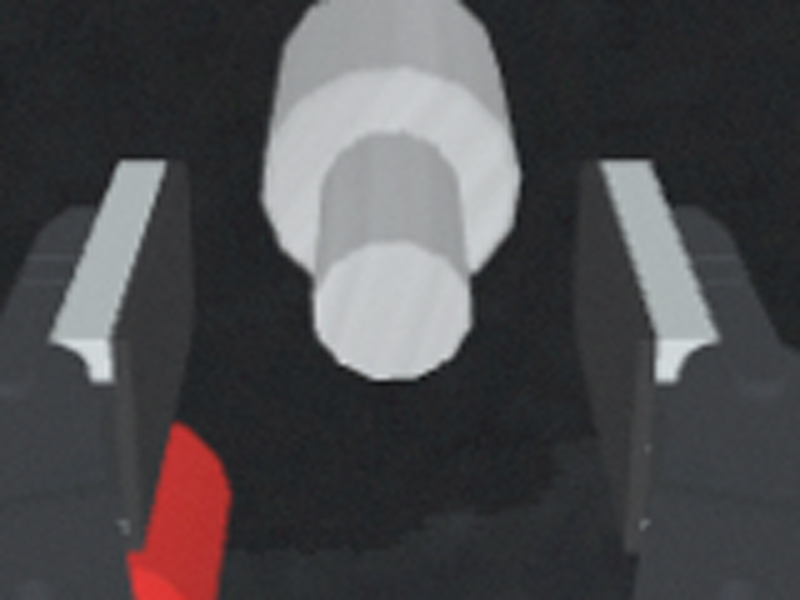

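Request:
step_arm --plan '[0,0.002,0.003,0,0,0,0,-1,0.002,0.003,0,0,0,0,-1,0.002,0.003,0,0,0,0,-1,0.002,0.003,0,0,0,0,-1,0.002,0.003,0,0,0,0,-1,0.002,0.003,0,0,0,0,-1,0.002,0.003,0,0,0,0]'

```text
clock: 9.02
tcp_pos: [448.5, 46.3, 60.9]
tcp_rot: [-1.561, 0.201, -0.202]
force: [-0.3, 0.1, 6.3]
finger_gap: 14.5
```

```bash
python3 - <<'E'
from rig import arm
st=arm.state();print(st["tcp_pos"],st["finger_gap"],st["force"])
E
```

```text
[448.54746869  46.31502926  60.86252134] 14.51586422333158 [-0.31858492  0.06489954  6.34139087]
```

Request:
step_arm --plan '[-1,0.1,-0.15,0,0,0,0,-1,0.25,-0.3,0.05,0,0,0,-1,0.323,-0.4,0.2,0,0,0,-1,0.323,-0.4,0.32,0,0,0,-1,0.323,-0.4,0.32,0,0,0,-1,0.323,-0.4,0.32,0,0,0,-1,0.323,-0.4,0.32,0,0,0]'

```text
clock: 9.9
tcp_pos: [604.0, 136.2, 219.1]
tcp_rot: [-1.563, 0.204, -0.199]
force: [0.4, 0.0, -1.2]
finger_gap: 14.2
```

```bash
python3 - <<'E'
from h import *
st,c=wrist("w10");print(st["clock"],st["tcp_pos"],st["force"],st["finger_gap"])
print(proj(c,[[635.5,215.5,67]]))
print(plan(st,[635,214,150],np.radians(-14.7)))
E
```

```text
9.9 [604.03018295 136.24634899 219.05052814] [ 0.35199271  0.02255369 -1.21253362] 14.169969292906034
[[268.46940488  89.065331  ]]
(array([0.026 , 0.1722, 0.208 ]), array([ 0.0006, -0.0001, -0.0009]))
```

View pics/w10.png

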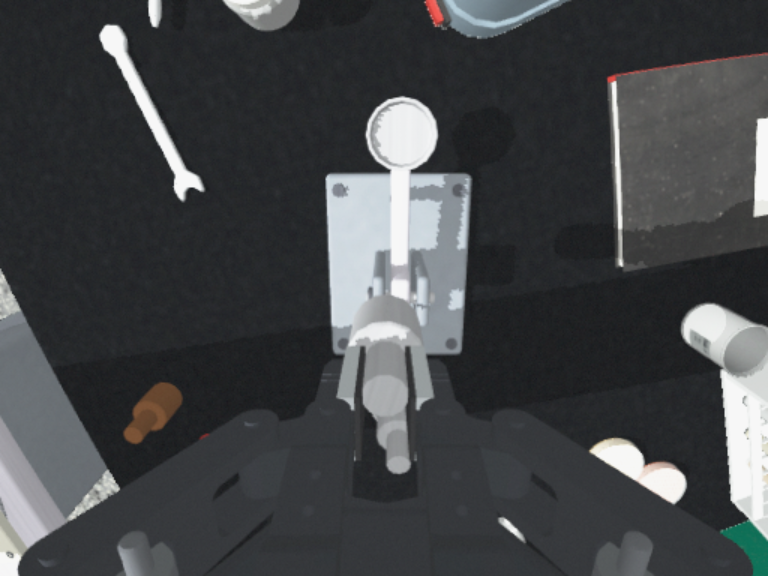

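```bash
python3 - <<'E'
from h import *
from rig import arm
c=dict(np.load("w10.npz"))
C=cloud(c);print(C[86:93,264:272].reshape(-1,3).mean(0))
for z in (67,72): print(ray(c,268,89.0,z))
print(arm.state()["tcp_pos"],plan(arm.state(),[635,215.5,143],np.radians(-14.7)))
crop(c,235,60,300,120,9,"pics/w10c.png")
E
```

```text
[634.62929279 215.75804613  67.77264196]
[635.10151823 215.66229934  67.        ]
[634.88826451 215.56439589  72.        ]
[604.1560961  136.05072744 219.1579497 ] (array([0.0246, 0.19  , 0.212 ]), array([ 0.0005, -0.0002, -0.0009]))
```

View pics/w10c.png

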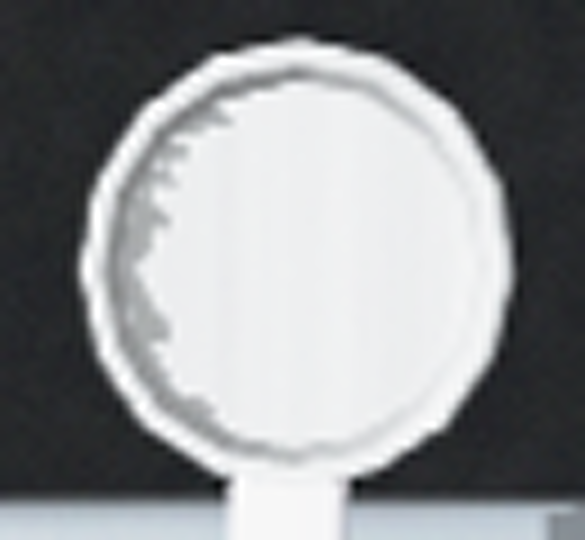

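Request:
step_arm --plan '[-1,0.0246,0.05,0.1,0,0,0,-1,0.0246,0.12,0.212,0,0,0,-1,0.0246,0.19,0.212,0,0,0,-1,0.0246,0.19,0.212,0,0,0,-1,0.0246,0.19,0.212,0,0,0]'

```text
clock: 10.58
tcp_pos: [636.8, 215.8, 145.1]
tcp_rot: [-1.561, 0.202, -0.202]
force: [0.6, -0.1, -0.6]
finger_gap: 14.5
```

```bash
python3 - <<'E'
from h import *
from rig import arm
st=arm.state();print(st["tcp_pos"],plan(st,[635,215.5,131],np.radians(-14.7)),st["force"])
E
```

```text
[636.83524185 215.8114843  145.10647121] (array([-0.0042,  0.0353, -0.0019]), array([ 0.    , -0.0004,  0.    ])) [ 0.61779238 -0.13681472 -0.6363657 ]
```

Request:
step_arm --plan '[-1,-0.0042,0.01,-0.002,0,0,0,-1,-0.0042,0.02,-0.002,0,0,0,-1,-0.0042,0.028,-0.002,0,0,0,-1,-0.0042,0.035,-0.002,0,0,0,-1,-0.0042,0.035,-0.002,0,0,0,-1,-0.0042,0.035,-0.002,0,0,0]'

```text
clock: 11.32
tcp_pos: [634.9, 216.5, 130.5]
tcp_rot: [-1.561, 0.201, -0.201]
force: [1.1, -0.7, -0.5]
finger_gap: 14.6
```

```bash
python3 - <<'E'
from h import *
st,c=wrist("w11");print(st["clock"],st["tcp_pos"],st["force"],st["joint_velocities"].max())
crop(c,180,100,340,300,3,"pics/w11c.png")
from rig import eyes
c=eyes.read_camera("side");crop(c,190,140,290,230,6,"pics/s11.png")
E
```

```text
11.325 [634.94049575 216.53517168 130.51553501] [ 1.14445378 -0.65403336 -0.46137177] 0.0018616221048028006
```

View pics/w11c.png

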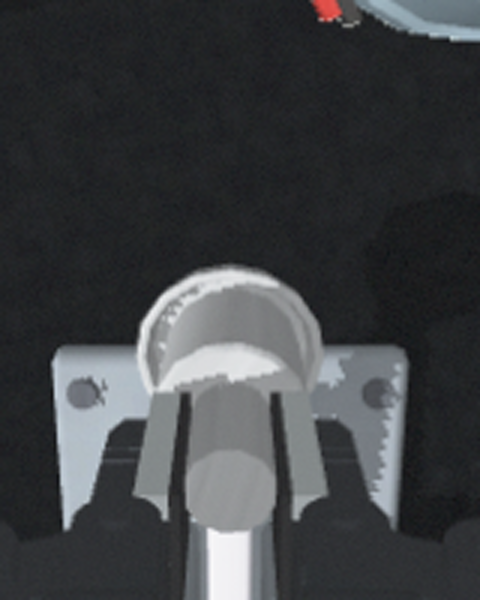

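View pics/s11.png

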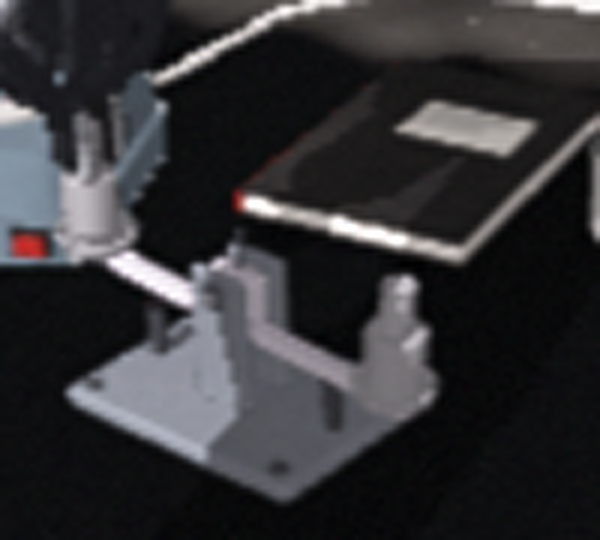

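Request:
step_arm --plan '[-1,0,0.003,0,0,0,0,-1,0,0.003,0,0,0,0,0,0,0.003,0,0,0,0,0,0,0.003,0,0,0,0,0,0,0.003,0,0,0,0,0,0,0.003,0,0,0,0,0,0,-0.1,0,0,0,0,0,0,-0.25,0,0,0,0,0,0,-0.25,-0.25,0,0,0,0,0,-0.25,-0.25,0,0,0,0,0,-0.25,-0.25,0,0,0]'

```text
clock: 12.8
tcp_pos: [608.9, 117.5, 230.9]
tcp_rot: [-1.562, 0.204, -0.204]
force: [0.2, 1.3, 0.6]
finger_gap: 42.7
```

```bash
python3 - <<'E'
from h import *
st,c=wrist("w12");print(st["clock"],st["tcp_pos"],st["force"],st["joint_velocities"].max())
from rig import eyes
c=eyes.read_camera("side");crop(c,190,140,290,230,6,"pics/s12.png")
E
```

```text
12.8 [608.89421604 117.53831767 230.86102651] [0.15940998 1.34930206 0.60098055] 0.04080947496317621
```

View pics/w12.png

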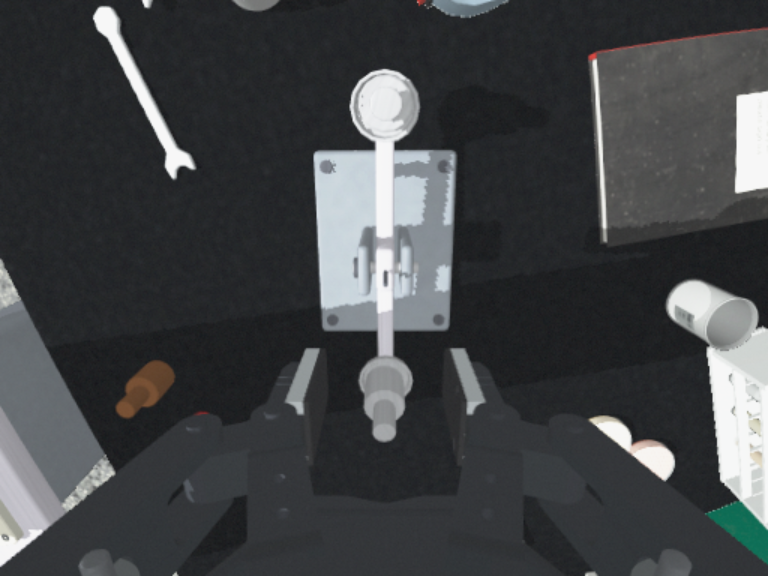

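View pics/s12.png

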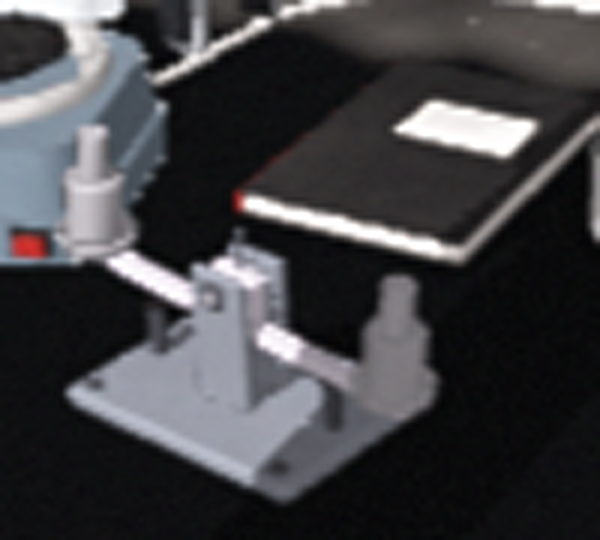

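```bash
python3 - <<'E'
from h import *
from rig import arm
st=arm.state()
print(plan(st,[583.4,17.8,230],np.radians(-14.7),tilt=np.array([.967,-.254,0])*.09))
E
```

```text
(array([ 0.001 ,  0.0018, -0.2634]), array([ 0.0285, -0.0003,  0.0002]))
```

Request:
step_arm --plan '[0,0,0,-0.26,0.0286,0,0,0,0,0,-0.26,0.0286,0,0,0,0,0,-0.26,0.0286,0,0,0,0,0,-0.26,0.0286,0,0,0,0,0,-0.26,0.0286,0,0,0,0,0,-0.26,0.0286,0,0]'

```text
clock: 13.65
tcp_pos: [583.4, 20.3, 230.4]
tcp_rot: [-1.472, 0.189, -0.206]
force: [0.5, 0.6, 0.3]
finger_gap: 42.7
```

```bash
python3 - <<'E'
from h import *
st,c=wrist("w13");print(st["clock"],st["tcp_pos"],st["force"],st["joint_velocities"].max())
print(Ro.from_rotvec(st["tcp_rot"]).as_matrix().round(3))
print(proj(c,[[583.4,17.8,111.5]]))
C=cloud(c)
crop(c,200,100,310,210,5,"pics/w13c.png")
from rig import eyes
c=eyes.read_camera("side");crop(c,190,140,290,230,6,"pics/s13.png")
E
```

```text
13.65 [583.40664389  20.25270354 230.41391142] [0.49037407 0.58333585 0.25275965] 0.0022719802434375182
[[ 0.968  0.023  0.251]
 [-0.252  0.087  0.964]
 [-0.    -0.996  0.09 ]]
[[257.26292157 203.46291488]]
```

View pics/w13c.png

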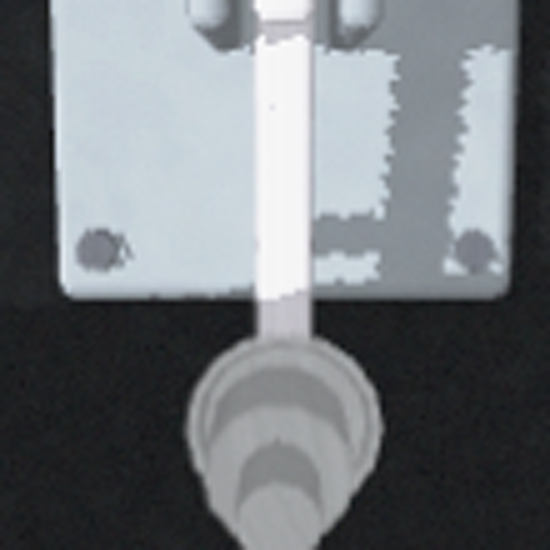

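View pics/s13.png

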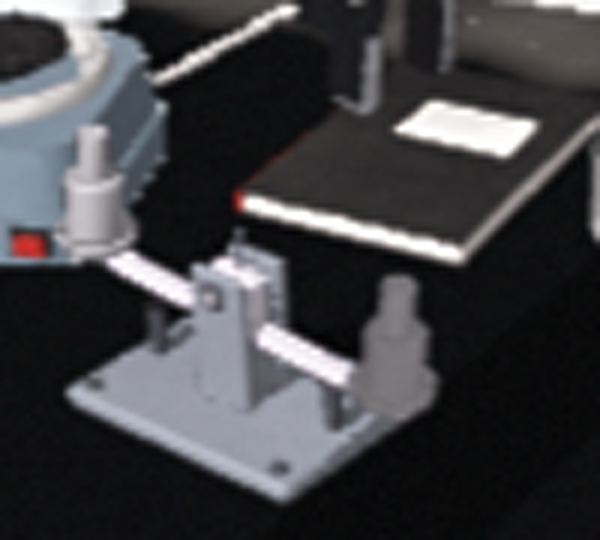

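```bash
python3 - <<'E'
from h import *
from rig import arm
c=dict(np.load("w13.npz"));crop(c,230,180,285,220,12,"pics/w13d.png")
st=arm.state()
print(ray(c,256,204,111.5),plan(st,[583.2,17.8,111.8],np.radians(-14.7),tilt=np.array([.967,-.254,0])*.09))
E
```

```text
[582.18422411  17.60293451 111.5       ] (array([ 0.0012,  0.2949, -0.0316]), array([ 0.    ,  0.0003, -0.0001]))
```

View pics/w13d.png

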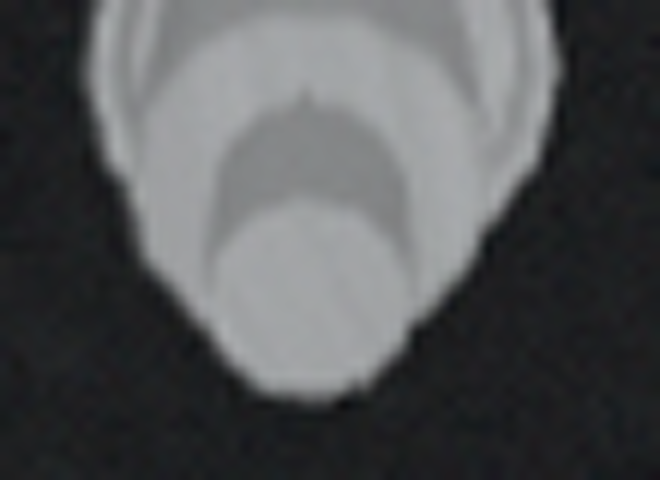

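Request:
step_arm --plan '[0,-0.002,0.1,-0.033,0,0,0,0,-0.002,0.2,-0.033,0,0,0,0,-0.002,0.27,-0.033,0,0,0,0,-0.002,0.29,-0.033,0,0,0,0,-0.002,0.29,-0.033,0,0,0,0,-0.002,0.29,-0.033,0,0,0]'

```text
clock: 14.5
tcp_pos: [582.6, 16.7, 115.1]
tcp_rot: [-1.472, 0.188, -0.209]
force: [-0.7, 0.4, 0.8]
finger_gap: 43.2
```

```bash
python3 - <<'E'
from h import *
st,c=wrist("w14");print(st["clock"],st["tcp_pos"],st["force"],st["joint_velocities"].max())
crop(c,180,200,340,320,5,"pics/w14c.png")
print(plan(st,[583.2,17.8,111.8],np.radians(-14.7),tilt=np.array([.967,-.254,0])*.09))
E
```

```text
14.5 [582.59937829  16.68383361 115.09001712] [-0.6811844   0.44436957  0.77394048] 0.0035197243506409244
(array([0.0007, 0.0085, 0.0023]), array([-0.0001,  0.0001,  0.0007]))
```

View pics/w14c.png

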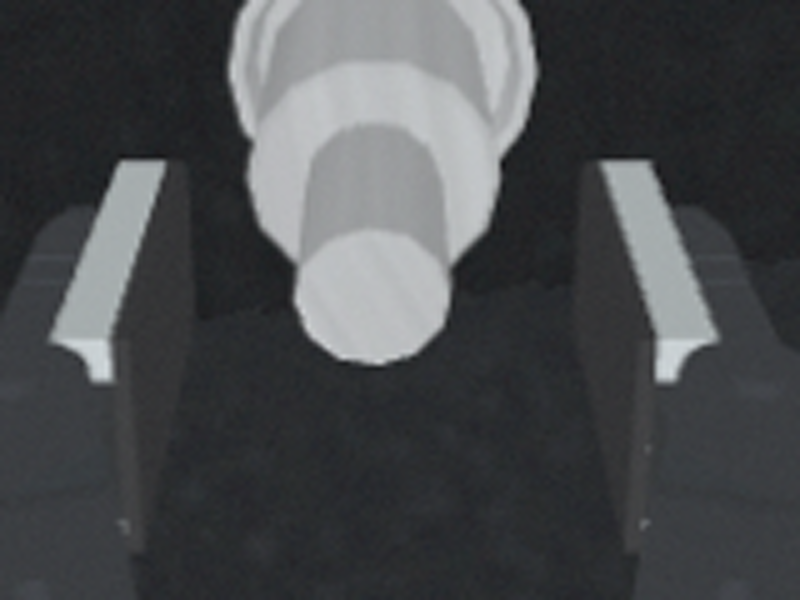

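Request:
step_arm --plan '[0,-0.003,0.0075,0.001,0,0,0,0,-0.003,0.0075,0.001,0,0,0,-1,-0.003,0.0075,0.001,0,0,0,-1,-0.003,0.0075,0.001,0,0,0,-1,-0.003,0.0075,0.001,0,0,0,-1,-0.003,0.0075,0.001,0,0,0,-1,-0.003,0.0075,0.001,0,0,0]'

```text
clock: 15.42
tcp_pos: [580.8, 17.6, 111.0]
tcp_rot: [-1.472, 0.19, -0.208]
force: [-0.2, -0.1, 2.0]
finger_gap: 14.6
```

```bash
python3 - <<'E'
from h import *
st,c=wrist("w15");print(st["clock"],st["tcp_pos"],st["force"],st["finger_gap"])
crop(c,180,160,340,320,4,"pics/w15c.png")
E
```

```text
15.425 [580.84224748  17.61745409 110.99978515] [-0.22848404 -0.09855912  2.04015236] 14.631606260975774
```

View pics/w15c.png

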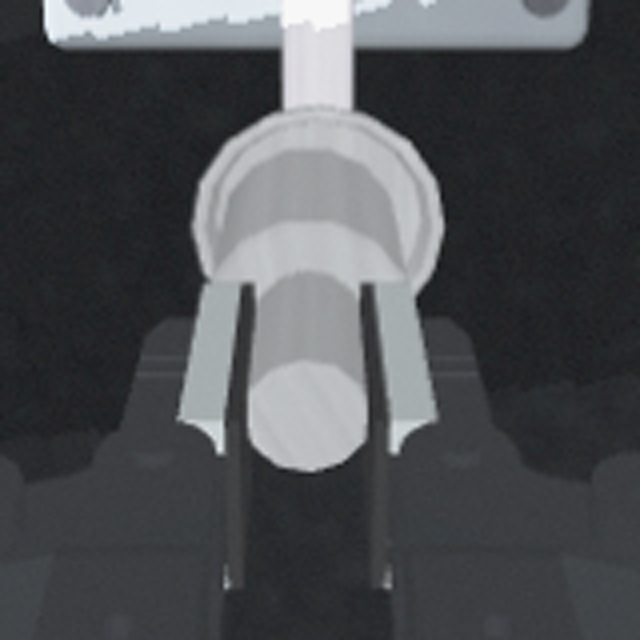

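Request:
step_arm --plan '[-1,0,-0.006,0,0,0,0,-1,0,-0.012,0,0,0,0,-1,0,-0.02,0,0,0,0,-1,0,-0.03,0,0,0,0,-1,0,-0.045,0,0,0,0,-1,0,-0.07,0,0,0,0,-1,0,-0.13,0,0,0,0,-1,0,-0.25,0,0,0,0,-1,0,-0.25,0,0,0,0]'

```text
clock: 16.6
tcp_pos: [580.8, 8.7, 214.7]
tcp_rot: [-1.471, 0.184, -0.214]
force: [0.1, -0.4, -1.9]
finger_gap: 14.4
```

```bash
python3 - <<'E'
from h import *
from rig import eyes
t=eyes.read_camera("top");np.savez("top1.npz",**t)
st,c=wrist("w16");print(st["clock"],st["tcp_pos"],st["force"],st["finger_gap"])
c=eyes.read_camera("side");crop(c,190,120,290,230,6,"pics/s16.png")
for tt in (dict(np.load("top0.npz")),):
  for z in (54,): print([ray(tt,290+507/7-.43,200+202/7-.43,z)])
print(plan(st,[502.9,-316,210],np.radians(-14.7)))
print(plan(st,[502.9,-316,210],np.radians(-27)))
E
```

```text
16.65 [579.43609509   8.83516689 212.55987413] [-0.23182364  0.69045695 -3.29334184] 14.501314316410564
[array([ 503.66720777, -316.12438353,   54.        ])]
(array([ 0.0211, -0.0691, -0.8312]), array([-0.0289, -0.    ,  0.0013]))
(array([ 0.0211, -0.0691, -0.8312]), array([-0.0289,  0.0683, -0.0018]))
```

View pics/s16.png

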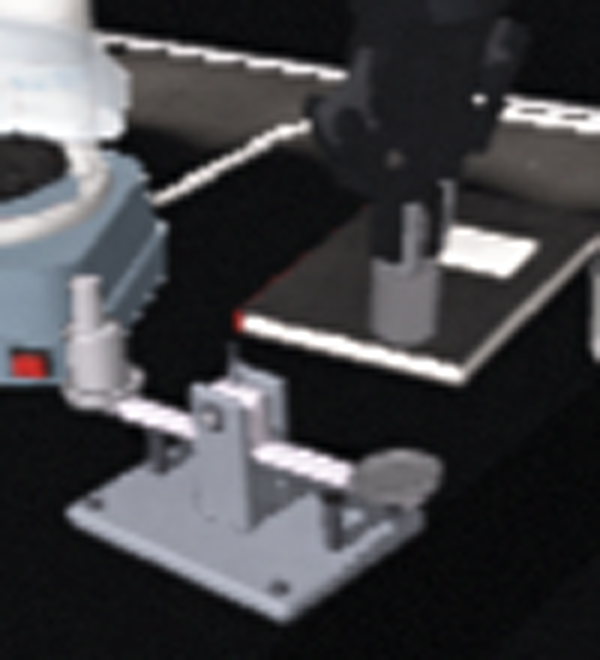

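View pics/w16.png

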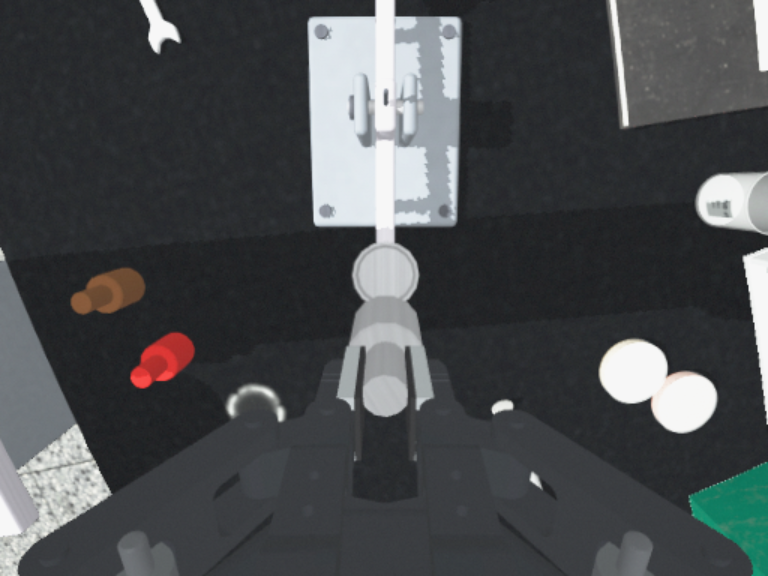

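```bash
python3 - <<'E'
from h import *
from rig import arm
st=arm.state()
print(st["tcp_pos"],plan(st,[489,-374,225],np.radians(-14.7)))
E
```

```text
[577.75440083   9.05108694 209.99145645] (array([ 0.0283, -0.1254, -0.9753]), array([-0.0285, -0.    , -0.0003]))
```

Request:
step_arm --plan '[-1,0.028,-0.125,-0.2,-0.0285,0,0,-1,0.028,-0.125,-0.4,-0.0285,0,0,-1,0.028,-0.125,-0.6,-0.0285,0,0,-1,0.028,-0.125,-0.75,-0.0285,0,0,-1,0.028,-0.125,-0.87,-0.0285,0,0,-1,0.028,-0.125,-0.94,-0.0285,0,0,-1,0.028,-0.125,-0.975,-0.0285,0,0,-1,0.028,-0.125,-0.975,-0.0285,0,0,-1,0.028,-0.125,-0.975,-0.0285,0,0,-1,0.028,-0.125,-0.975,-0.0285,0,0]'

```text
clock: 18.0
tcp_pos: [489.8, -372.6, 224.9]
tcp_rot: [-1.56, 0.201, -0.2]
force: [0.7, -0.3, -1.5]
finger_gap: 14.5
```

```bash
python3 - <<'E'
from h import *
st,c=wrist("w17");print(st["clock"],st["tcp_pos"],st["force"],abs(st["joint_velocities"]).max())
print(Ro.from_rotvec(st["tcp_rot"]).as_matrix().round(3))
print(proj(c,[[503.5,-316,54]]))
u,v=proj(c,[[503.5,-316,54]])[0].astype(int)
crop(c,u-30,v-30,u+30,v+30,10,"pics/w17c.png");print(u,v)
E
```

```text
18.0 [ 489.80686055 -372.57184971  224.88450239] [ 0.67087219 -0.33063364 -1.52488559] 0.0048037248285265335
[[ 0.968 -0.001  0.252]
 [-0.252  0.001  0.968]
 [-0.001 -1.     0.001]]
[[255.66785005 117.87893191]]
255 117
```

View pics/w17.png

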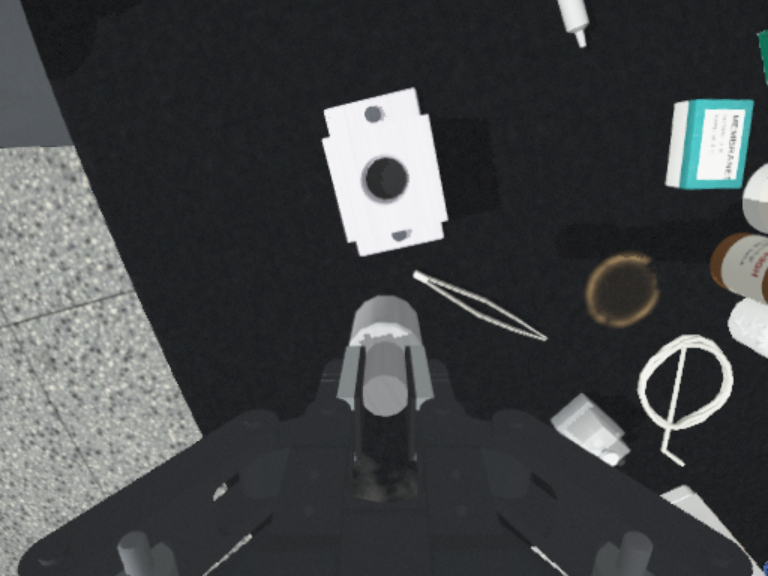

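View pics/w17c.png

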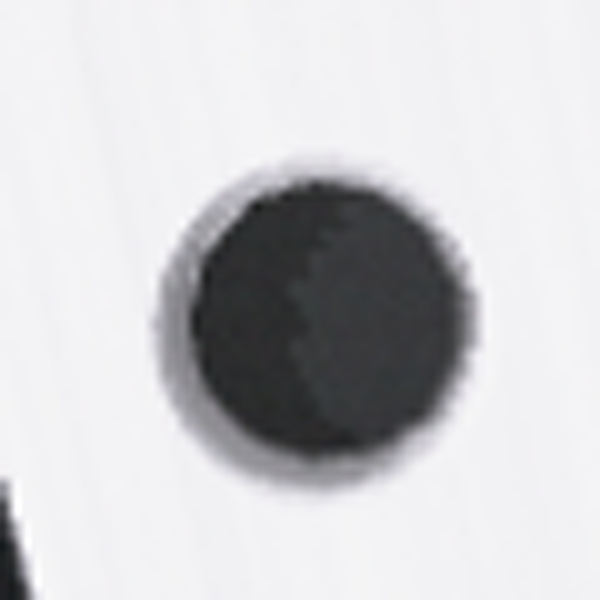

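```bash
python3 - <<'E'
from h import *
c=dict(np.load("w17.npz"))
crop(c,220,190,295,285,8,"pics/w17d.png")
print(ray(c,256.2,119.3,54))
E
```

```text
[ 503.66308656 -317.47740798   54.        ]
```

View pics/w17d.png

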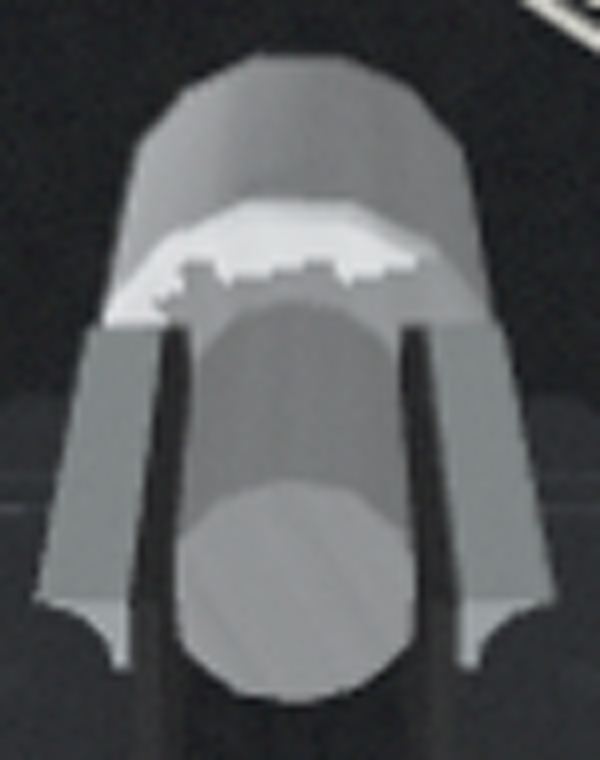

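```bash
cat > fit.py <<'E'
from h import *
from scipy.optimize import least_squares
def fit(c,x0,y0,f,obs):
    # tool-frame slug: base at (a,b+..)
    T=c["T_tool_cam"];W=np.linalg.inv(T);rv=cv2.Rodrigues(W[:3,:3])[0];tv=W[:3,3]
    th=np.linspace(0,2*np.pi,181)
    def circ(p,s,r):
        a,h,b,rx,rz=p   # knob top at tool (a,h,b); axis up = -y
        P=np.stack([r*np.cos(th),np.full_like(th,62-s),r*np.sin(th)],1)
        P=Ro.from_rotvec([rx,0,rz]).apply(P)+[a,h,b]
        q=cv2.projectPoints(P.reshape(-1,1,3),rv,tv,c["mtx"],c["dist"])[0][:,0]
        return q
    def pred(p):
        k=circ(p,62,8);j=circ(p,36,8);sh=circ(p,36,15);bo=np.vstack([circ(p,4,15),circ(p,0,11)])
        return np.array([k[:,0].min(),k[:,0].max(),k[:,1].min(),k[:,1].max(),j[:,1].min(),sh[:,1].min(),bo[:,1].min(),bo[:,0].min(),bo[:,0].max()])
    o=np.array(obs,float);isx=np.array([1,1,0,0,0,0,0,1,1],bool)
    o=np.where(isx,x0,y0)+(o+.5)/f-.5
    return pred,o
E
python3 - <<'E'
from fit import *
c=dict(np.load("w17.npz"))
pred,o=fit(c,220,190,8,[176,416,481,702,300,200,54,0,0])
m=slice(0,7)
f=lambda p:(pred(p)-o)[m]
r=least_squares(lambda p:f([*p[:3],p[3],0]),[0,0,0,0]);print(r.x.round(3),(r.fun*8).round(1))
r=least_squares(lambda p:f([*p[:3],0,0]),[0,0,0]);print(r.x.round(3),(r.fun*8).round(1))
E
```

```text
[-0.156  4.415 -3.058  0.02 ] [-6.7  6.7  1.  -3.6 -4.2  7.5 -0.6]
[-0.16   2.391 -1.708] [-8.7  8.7 -3.2 -1.4 -3.8  5.9  3.6]
```

```bash
python3 - <<'E'
from h import *
from rig import arm
st=arm.state();print(st["tcp_pos"],st["force"]);print(plan(st,[504,-316,123],np.radians(-14.7)))
E
```

```text
[ 489.93540203 -372.69270511  225.10120912] [ 0.36316334  0.03095924 -1.78814837]
(array([-0.0016,  0.2553,  0.1459]), array([-0.0002,  0.0005, -0.0001]))
```

Request:
step_arm --plan '[-1,-0.0016,0.05,0.1,0,0,0,-1,-0.0016,0.13,0.146,0,0,0,-1,-0.0016,0.2,0.146,0,0,0,-1,-0.0016,0.24,0.146,0,0,0,-1,-0.0016,0.255,0.146,0,0,0,-1,-0.0016,0.255,0.146,0,0,0,-1,-0.0016,0.255,0.146,0,0,0]'

```text
clock: 18.92
tcp_pos: [504.3, -317.8, 124.2]
tcp_rot: [-1.562, 0.2, -0.203]
force: [0.4, 0.1, -2.2]
finger_gap: 14.2
```

```bash
python3 - <<'E'
from h import *
st,c=wrist("w18");print(st["clock"],st["tcp_pos"],st["force"],abs(st["joint_velocities"]).max())
crop(c,190,130,330,280,4,"pics/w18c.png")
from rig import eyes
s=eyes.read_camera("side");np.savez("s18.npz",**s)
crop(s,320,210,410,290,7,"pics/s18.png")
print(plan(st,[504,-316,115],np.radians(-14.7)))
E
```

```text
18.925 [ 504.2602469  -317.77682593  124.24111579] [ 0.38115594  0.05944388 -2.24735872] 0.0029834503165021968
(array([-0.0018,  0.0231,  0.0041]), array([ 0.0001, -0.0001,  0.0005]))
```

View pics/w18c.png

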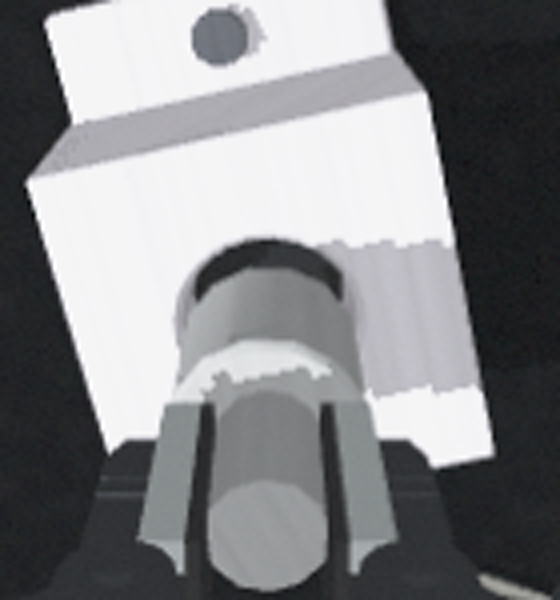

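View pics/s18.png

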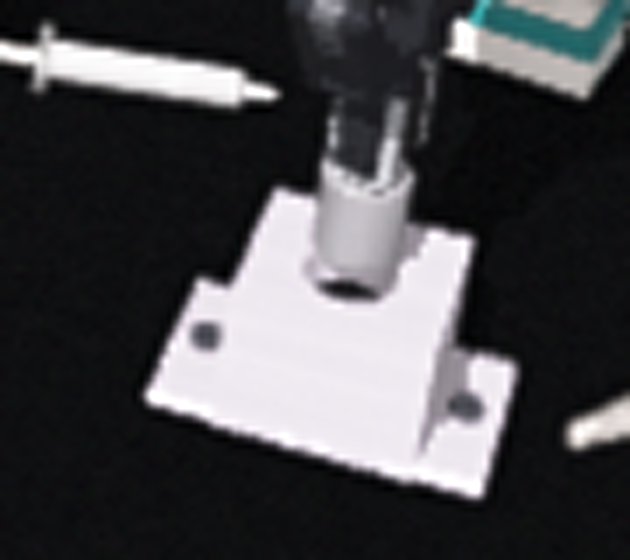

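```bash
python3 - <<'E'
from h import *
s0=dict(np.load("side0.npz"));s=dict(np.load("s18.npz"));c=dict(np.load("w18.npz"))
print("bore side",ray(s0,369.7,248.4,54))
th=np.linspace(0,6.283,60)
def circ(x,y,z,r): return np.stack([x+r*np.cos(th),y+r*np.sin(th),0*th+z],1)
def draw(c,box,f,n,bx,by,sx,sy,zb):
    x0,y0,x1,y1=box
    im=cv2.resize(c["img"][y0:y1,x0:x1,::-1],None,fx=f,fy=f,interpolation=cv2.INTER_CUBIC)
    for P,col in [(circ(bx,by,54,15.8),(0,0,255)),(circ(sx,sy,zb,11),(0,200,0)),(circ(sx,sy,zb+4,15),(0,200,0)),(circ(sx,sy,zb+36,15),(255,0,0)),(circ(sx,sy,zb+62,8),(255,0,0))]:
        q=((proj(c,P)-[x0,y0]+.5)*f-.5).round().astype(int)
        cv2.polylines(im,[q],True,col,1)
    cv2.imwrite(n,im)
a=(503.8,-316.5,504.3,-317.8,62.7)
draw(s,(320,210,410,290),8,"pics/s18o.png",*a)
draw(c,(190,130,330,280),4,"pics/w18o.png",*a)
E
```

```text
bore side [ 504.47172827 -317.80458091   54.        ]
```

View pics/s18o.png

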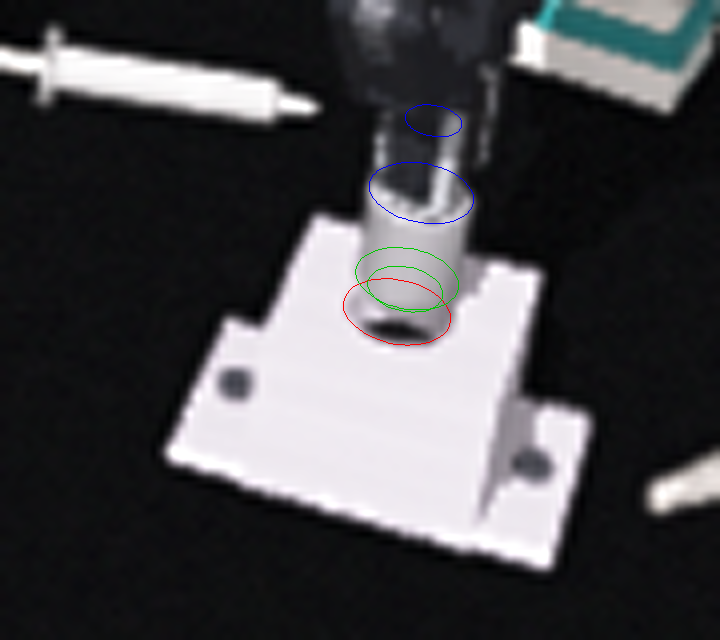

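View pics/w18o.png

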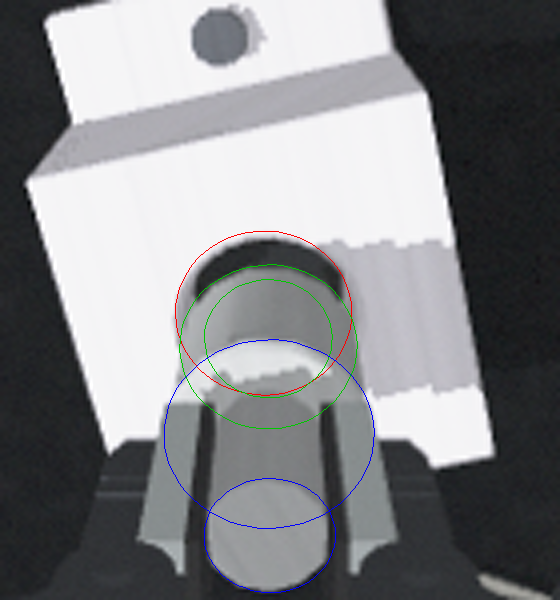

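Request:
step_arm --plan '[-1,-0.001,0.008,0,0,0,0,-1,-0.001,0.016,0,0,0,0,-1,-0.001,0.021,0,0,0,0,-1,-0.001,0.025,0,0,0,0,-1,-0.001,0.028,0,0,0,0]'

```text
clock: 19.65
tcp_pos: [503.5, -317.2, 112.0]
tcp_rot: [-1.561, 0.201, -0.202]
force: [-0.0, -0.1, -1.9]
finger_gap: 14.6
```

Request:
step_arm --plan '[-1,0,0.003,0,0,0,0,-1,0,0.005,0,0,0,0]'

```text
clock: 19.9
tcp_pos: [503.5, -317.3, 110.1]
tcp_rot: [-1.561, 0.201, -0.202]
force: [0.9, -0.8, -0.5]
finger_gap: 14.8
```

Request:
step_arm --plan '[-1,0,0.002,0,0,0,0,-1,0,0.004,0,0,0,0]'

```text
clock: 20.15
tcp_pos: [503.5, -317.3, 108.6]
tcp_rot: [-1.561, 0.201, -0.202]
force: [1.0, -1.4, -1.2]
finger_gap: 14.4
```

Request:
step_arm --plan '[-1,0,0,0,0,0,0]'

```text
clock: 20.27
tcp_pos: [503.5, -317.3, 108.5]
tcp_rot: [-1.561, 0.201, -0.202]
force: [2.1, -1.0, -2.1]
finger_gap: 14.3
```

Request:
step_arm --plan '[-1,0,0.003,0,0,0,0,-1,0,0.006,0,0,0,0]'

```text
clock: 20.52
tcp_pos: [503.5, -317.3, 106.1]
tcp_rot: [-1.561, 0.201, -0.202]
force: [1.5, -0.9, -0.2]
finger_gap: 14.0
```

Request:
step_arm --plan '[-1,0,0.003,0,0,0,0,-1,0,0.006,0,0,0,0]'

```text
clock: 20.78
tcp_pos: [503.5, -317.2, 103.7]
tcp_rot: [-1.561, 0.201, -0.202]
force: [2.1, -1.1, -0.2]
finger_gap: 14.6
```

Request:
step_arm --plan '[-1,0,0.003,0,0,0,0,-1,0,0.006,0,0,0,0]'

```text
clock: 21.02
tcp_pos: [503.5, -317.2, 101.3]
tcp_rot: [-1.561, 0.201, -0.202]
force: [1.6, -2.4, 3.4]
finger_gap: 14.3
```

Request:
step_arm --plan '[-1,0,0.0025,0,0,0,0,-1,0,0.0025,0,0,0,0]'

```text
clock: 21.28
tcp_pos: [503.6, -317.3, 100.5]
tcp_rot: [-1.561, 0.201, -0.202]
force: [0.3, -1.6, 3.8]
finger_gap: 14.2
```

Request:
step_arm --plan '[-1,0,0.0025,0,0,0,0,-1,0,0.005,0,0,0,0]'

```text
clock: 21.52
tcp_pos: [503.5, -317.3, 98.5]
tcp_rot: [-1.561, 0.201, -0.202]
force: [0.9, -1.1, 4.9]
finger_gap: 14.9
```

Request:
step_arm --plan '[-1,0,0.0025,0,0,0,0,-1,0,0.005,0,0,0,0]'

```text
clock: 21.78
tcp_pos: [503.6, -317.3, 96.5]
tcp_rot: [-1.561, 0.201, -0.202]
force: [1.1, -0.2, 4.9]
finger_gap: 14.4
```

Request:
step_arm --plan '[-1,0,0.0015,0,0,0,0,-1,0,0.0015,0,0,0,0]'

```text
clock: 22.02
tcp_pos: [503.6, -317.3, 95.8]
tcp_rot: [-1.561, 0.201, -0.202]
force: [1.7, -1.3, 4.3]
finger_gap: 14.4
```

Request:
step_arm --plan '[-1,0,0.0012,0,0,0,0,-1,0,0.0012,0,0,0,0]'

```text
clock: 22.28
tcp_pos: [503.6, -317.3, 95.3]
tcp_rot: [-1.561, 0.201, -0.202]
force: [2.3, -0.9, 5.4]
finger_gap: 14.1
```

Request:
step_arm --plan '[-1,0,0.001,0,0,0,0,-1,0,0.001,0,0,0,0]'

```text
clock: 22.52
tcp_pos: [503.6, -317.3, 94.9]
tcp_rot: [-1.561, 0.201, -0.202]
force: [1.9, -1.5, 5.1]
finger_gap: 14.2
```

Request:
step_arm --plan '[-1,0,0.001,0,0,0,0,-1,0,0.001,0,0,0,0]'

```text
clock: 22.78
tcp_pos: [503.6, -317.3, 94.5]
tcp_rot: [-1.561, 0.201, -0.202]
force: [1.3, -1.5, 4.4]
finger_gap: 14.5
```

Request:
step_arm --plan '[-1,0,0.001,0,0,0,0,-1,0,0.001,0,0,0,0]'

```text
clock: 23.02
tcp_pos: [503.6, -317.3, 94.1]
tcp_rot: [-1.561, 0.201, -0.202]
force: [2.6, -2.1, 4.4]
finger_gap: 14.2
```

Request:
step_arm --plan '[-1,0,0.001,0,0,0,0,-1,0,0.001,0,0,0,0]'

```text
clock: 23.28
tcp_pos: [503.6, -317.3, 93.7]
tcp_rot: [-1.561, 0.201, -0.202]
force: [2.1, -1.2, 4.5]
finger_gap: 14.6
```

Request:
step_arm --plan '[-1,0,0.001,0,0,0,0,-1,0,0.001,0,0,0,0]'

```text
clock: 23.52
tcp_pos: [503.6, -317.3, 93.3]
tcp_rot: [-1.561, 0.201, -0.202]
force: [1.8, -1.3, 5.2]
finger_gap: 14.5
```

Request:
step_arm --plan '[-1,0,0.001,0,0,0,0,-1,0,0.001,0,0,0,0]'

```text
clock: 23.78
tcp_pos: [503.7, -317.3, 93.2]
tcp_rot: [-1.561, 0.201, -0.202]
force: [0.9, -0.9, 7.9]
finger_gap: 14.5
```

Request:
step_arm --plan '[-1,0,0.0006,0,0,0,0,-1,0,0.0006,0,0,0,0]'

```text
clock: 24.02
tcp_pos: [503.7, -317.4, 93.2]
tcp_rot: [-1.561, 0.201, -0.202]
force: [1.3, -0.9, 8.6]
finger_gap: 14.0
```

Request:
step_arm --plan '[-1,0,-0.001,0,0,0,0,-1,0,-0.001,0,0,0,0,0,0,-0.001,0,0,0,0,0,0,-0.001,0,0,0,0,0,0,-0.001,0,0,0,0,0,0,-0.001,0,0,0,0,0,0,-0.1,0,0,0,0,0,0,-0.25,0,0,0,0,0,0,-0.25,-0.1,0,0,0,0,0,-0.25,-0.15,0,0,0,0,0,-0.25,-0.15,0,0,0]'

```text
clock: 25.4
tcp_pos: [487.2, -375.9, 191.6]
tcp_rot: [-1.56, 0.204, -0.202]
force: [-0.2, 1.3, -0.8]
finger_gap: 42.8
```

```bash
python3 - <<'E'
from h import *
st,c=wrist("w20");print(st["clock"],st["tcp_pos"],st["force"],st["finger_gap"])
from rig import eyes
t=eyes.read_camera("top");cv2.imwrite("pics/t20.png",cv2.resize(t["img"][:,:,::-1],None,fx=1.5,fy=1.5))
s=eyes.read_camera("side");np.savez("s20.npz",**s);crop(s,190,130,410,290,3.6,"pics/s20.png")
C=cloud(c);print(proj(c,[[503.7,-317.3,94]]))
crop(c,220,80,290,150,8,"pics/w20c.png")
E
```

```text
25.4 [ 487.21773725 -375.87695338  191.61552727] [-0.2261706   1.32775788 -0.83663297] 42.784777473756385
[[258.11353141 120.45319176]]
```

View pics/w20.png

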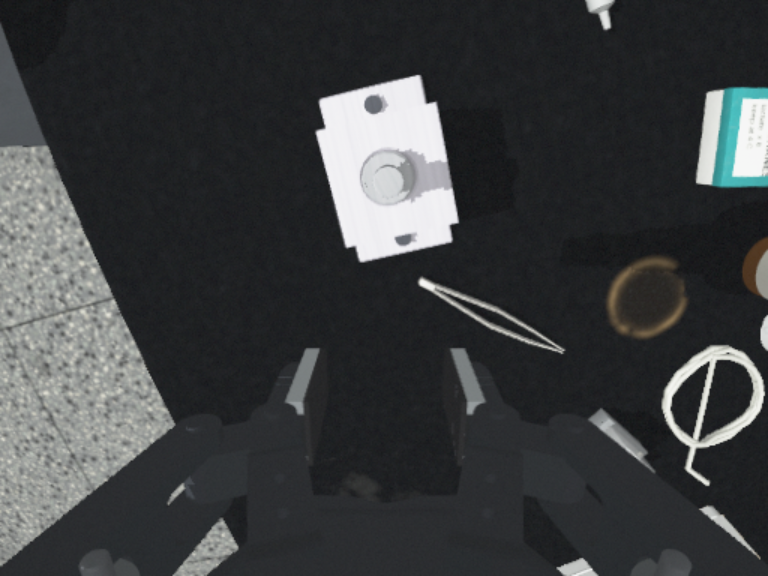

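View pics/s20.png

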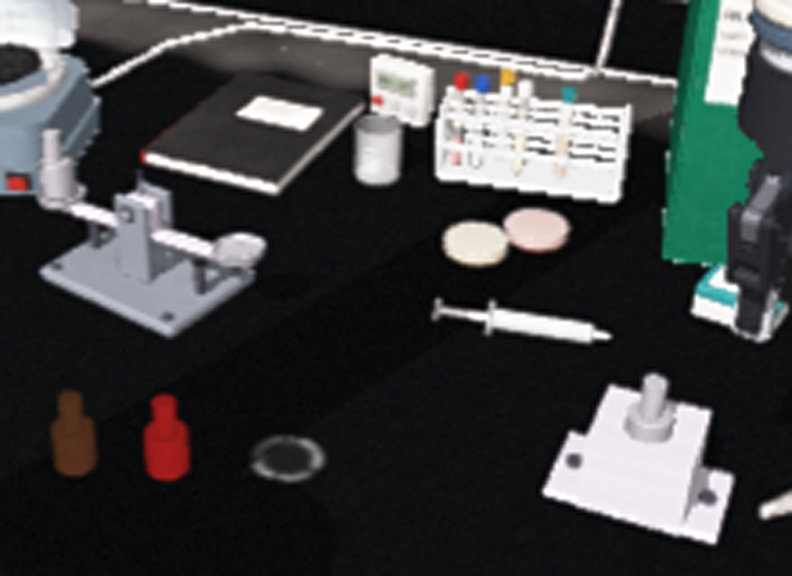

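View pics/t20.png

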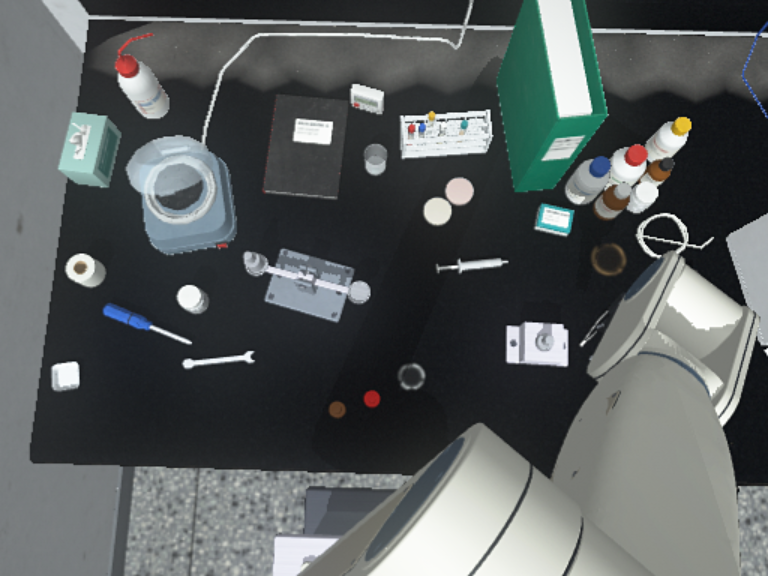

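```bash
python3 - <<'E'
from rig import arm
print(arm.state()["clock"]);print(arm.sign_off())
E
```

```text
25.55
the job is handed in; nothing more can be done
None
```

I weighed both slugs and pressed the heavier one into the socket. The job was handed in at 25.6 s; no verdict is reported.

- **Weighing:** slug_2 went in the right cup and slug_1 in the left. After I let go, the right side stayed fully down, unchanged in two pictures about 0.9 s apart. The load felt at the wrist while lifting agreed, though it was noisy: about 1.5 to 2.2 N for slug_2 against about 0.6 to 1.2 N for slug_1.
- **Pressing in:** slug_2 entered the bore without catching. The seat then moved about 8 mm at 5 to 7 N. After that the arm stopped going down while the push rose to about 10.5 N, so I took the seat to be on its stop. I did not measure the seat directly.
- **Last checks:** the pictures show slug_2 upright in the bore, with about 14 mm of its body out of the block. Its knob was within about 1 mm of where I expected it. Slug_1 is still standing in the left cup, which is now down. The gripper is open and clear, and the spanner, syringe, petri dish and screw jar look unmoved.
- **Disagreements:** the wrist and fixed cameras differed by up to about 2 mm, and by 4 mm on slug_2's first position in the top view. I went by the wrist camera for slug_2, and by all the views together for the bore.

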